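# Probe a display board's test pad on the tilted test table

## Robot

A 6-joint arm with a two-finger parallel gripper is mounted at the origin on a cart in front of the work surface, level with it; the furniture and walls round the work are solid. World frame = base frame: x ahead of the robot, y to its left, z up, the work surface at z = 0. Lengths are in m, angles in rad, forces in N, time in s.
With the tool pointing down it reaches from about 0.25 to 0.775 m from the base axis. Payload 4 kg.
Tool frame: the origin (TCP) lies midway between the tips of the shut fingers; the grasp point (between the pads) lies 19 mm behind it (robot.tcp_to_grasp is the distance from the TCP to the grasp point, in m); x points along the fingers, y is the direction in which the jaws open and shut, and the axes are right-handed (so a half turn about x gives the same grasp; the last joint's range is limited). The gripper opens to 94 mm and grips with 3 to 60 N. Pads are 16 mm wide; open, the fingers measure 119 mm over their backs; the gripper's body (75 mm by 177 mm) begins 78 mm behind the grasp point.
Start: joints at [1.023, 0.087, 1.371, -0, 1.684, -0.103], TCP at [0.237, 0.496, 0.206] pointing down, gripper open.
Joint ranges: [-3.1, 3.1], [-0.76, 2.03], [0.27, 2.55], [-1.08, 4.22], [0.17, 2.65], [-2.57, 2.57]. Speed limits (rad/s): [2.79, 2.79, 3.14, 3.14, 3.14, 3.14].

## Interface

Orientations are given as [roll, pitch, yaw] about the fixed x, y, z axes, in that order (R = Rz(yaw) Ry(pitch) Rx(roll)).
In Python, from bench import robot gives the robot as it stands.
- The arm moves only by the tool send_rows, never from a script. Its argument "increments" is a list of rows, each a list of 5 numbers: the opening, from -1 (shut) to 1 (fully open), so that 0 is half open, then the shift along the tool's x, y, z in m, then the turn about the tool's x in rad. In form: [[hand, tx, ty, tz, roll], ...]. A call has 1 to 5 rows; each row is the pose to reach, as a shift and turn from the pose commanded when the call began, along the tool's axes at that moment; what a row does not reach only later rows make up. A row lasts 1/12 s, in which the tool goes at most 41.7 mm and 7.16 degrees, less where a joint would pass 70% of its speed; a pose out of reach is approached as far as the arm can. A call with a gripper value outside its range is refused whole. The fingers move at their own pace and stop on an object; the grip force is fixed at half the most. Time passes only in rows, so rows that repeat a pose let the fingers close. It gives the time, the measured TCP pose, the force and the opening at its end, in the units of the state.
- robot.get_obs(): the state, without advancing time (a new reading comes with each control period).
- robot.snapshot(name): name is "scene" or "top" or "wrist"; returns a dict with "image" (480x640x3 uint8, red, green, blue), "intrinsics" (3x3 intrinsics, pixels), "k1" (the pictures are not rectified: a ray, as slopes to the right and down, at radius r is drawn at 1 + k1 r^2 times it, then the intrinsics apply), "world_from_camera" (4x4, takes a point from camera to world coordinates). Camera axes: x right, y down, z forward; pixel columns grow to the right and rows downward; lengths in m; the calibration is good to about 2 mm. A picture is of the moment at which its call begins. There is no depth.
- robot.close_job(): hands the job in, once; it reports no verdict.
The state is a dict: "time": time; "joint_positions": joint angles; "qvel": joint speeds; "joint_torque": joint torques, N m; "tool_pos": TCP position; "ee_rot": TCP orientation; "wrist_force": force on the tool from outside, world axes, zero at the start; "wrist_torque": the same for the moment, N m; "width": finger opening in m.
Only numpy, scipy, OpenCV 4.12 (cv2) and the standard library are available. Lean on these libraries where they do the work, as an engineer would, in place of code of your own. Each camera call takes 0.05 s, during which the arm holds its last target.

## Task

Draw the yellow test probe from its holder and, with the probe square to the tilted face of the test table, lightly press its sprung tip about half way in on the brass pad with the white ring for one second as the reference, then lift it clear. Then press it in the same way (square to the face, tip about half way in) on the pad with the red ring and finish while holding it there in the gripper, still and pressed. Leave the black probe in its place, do not press hard on the table and do not knock the other things on the bench.

Things in the scene. Friction and masses are not known exactly. Their poses are not given: they have to be found in the camera images.
- yellow_probe_grip (a point): centre of the handle of the yellow test probe, where to grip it; z from tip to handle. Square handle 16 x 16 mm, flat sides along this point's x and y, 81 long; its top is 30 above this point. A round guard (24 diameter, 4 thick, underside 55 below this point) rests on the holder's top at the start, probe upright; 42 hang free in the hole: draw it straight up by 50 or more
- yellow_probe_point (a point): the very end of the yellow probe's sprung tip (rounded, 4 diameter), 97 below the grip point along the probe when the tip is fully out; z as for the grip
- yellow_probe_tip (a joint): how far the yellow probe's sprung tip is pushed in, in m: 0 fully out, 0.008 bottomed; the spring takes 0.5 N to start, 2.5 N half way (0.004), 4.5 N at the bottom
- yellow_probe: the whole yellow probe, a straight cordless pen of about 70 g; origin on its axis at the underside of the guard, z from tip to handle. Below the guard: a brass nose 10 mm diameter, 26 long, then the thin steel tip, 16 long
- black_probe_grip (a point): middle of the handle of the black spare probe, same shape and size, in the other place of the holder (75 from the yellow one); to be left there
- probe_holder: fixed grey block 56 x 135 x 55 mm high on a dark foot 80 x 150, with two holes 14 wide, 75 apart along its y; origin at the centre of its underside, z up. Either probe may be in either hole
- test_table: aluminium face 122 x 132 mm, 8 thick, of the fixed test stand (base 150 x 150, steel side arcs up to 70 high); its stiff hinge holds it at a tilt of 9 to 23 degrees, low edge towards the robot. Origin on the hinge, mid front edge; x up the slope, z square out of the face. It carries a black strip (40 x 110) with two pads and behind it a green board in white clips, 8 mm above the strip
- reference_pad (a point): centre of the brass pad with the white ring round it, on the top of the black strip (pad 14 diameter, ring 22 outside); z points square out of the tilted face, x up the slope
- test_pad (a point): centre of the brass pad with the red ring round it, same size, 52 from the other pad along the strip (to its right seen from the robot: along -y of the point); z points square out of the tilted face, x up the slope
- cutters: orange-handled cutters, 43 x 121 x 10, lying near the front edge; origin at the centre of its underside; a bystander
- spare_board: spare small green display board, 49 x 94 x 6, lying flat near the front edge; origin at the centre of its underside; a bystander
- flux_bottle: yellow squeeze bottle with orange nozzle, 38 wide, 99 high, standing; origin at the centre of its underside; a bystander
- tape_red: roll of red tape, 64 wide, 18 high, lying flat; origin at the centre of its underside; a bystander
- screwdriver_black: yellow-handled screwdriver, 24 x 190 x 24, lying near the front edge; origin at the centre of its underside; a bystander
- brush: black brush with yellow bristles, 22 x 145 x 25, lying; origin at the centre of its underside; a bystander

How it is judged:
By the outcome, as a careful person would: the job done as asked, in the order asked, and still so for the second after the job is handed in, while the arm keeps its last pose, push and grip.
It also fails if it takes over 45 s, if anything falls off the work surface, if the arm or the gripper's body presses on something with over 40 N, if the wrist force passes 120 N, or if a joint passes its speed limit or range.

## Working session

There is one attempt and no reset: what is moved stays moved. The work goes in short steps, Python scripts to look and compute and a tool call to move; the robot and the scene stay as the last step left them, time stands still between calls to the robot, and variables do not carry over. Pictures are saved under pics/ and viewed, and the job is handed in when it is done.

Besides the shell and the picture viewer there is one more tool, called after "Emit:" by a JSON object that holds its "fn" and its "kwargs", one argument or row to a line. send_rows: Moves the arm, as the interface text tells. Its arguments: {"type":"object","properties":{"increments":{"type":"array"}},"required":["increments"]}

```bash
ls; mkdir -p pics
cat > h.py <<'E'
import numpy as np, cv2, json
from bench import robot
from scipy.spatial.transform import Rotation as Ro
def snap(n,f):
    s=robot.snapshot(n); cv2.imwrite('pics/%s.png'%f, s['image'][:,:,::-1])
    np.savez('pics/%s.npz'%f, **{k:np.array(s[k]) for k in('intrinsics','k1','world_from_camera')}, image=s['image'])
def load(f): return np.load('pics/%s.npz'%f)
def ray(f,px):
    s=load(f);K=s['intrinsics'];k=float(s['k1'])
    d=np.linalg.inv(K)@np.array([px[0],px[1],1.]); xd=d[:2]; x=xd.copy()
    for _ in range(30): x=xd/(1+k*(x@x))
    T=s['world_from_camera']; v=T[:3,:3]@np.array([x[0],x[1],1]); return T[:3,3],v/np.linalg.norm(v)
def proj(f,P):
    s=load(f);T=np.linalg.inv(s['world_from_camera']);p=T[:3,:3]@np.array(P)+T[:3,3]
    x=p[:2]/p[2]; x=x*(1+float(s['k1'])*(x@x)); return (s['intrinsics']@np.array([x[0],x[1],1]))[:2]
def tri(*obs):
    A=np.zeros((3,3));b=np.zeros(3);R=[ray(f,p) for f,p in obs]
    for o,d in R:
        M=np.eye(3)-np.outer(d,d);A+=M;b+=M@o
    P=np.linalg.solve(A,b); return P,[round(float(np.linalg.norm((np.eye(3)-np.outer(d,d))@(P-o)))*1000,1) for o,d in R]
def atz(f,p,z):
    o,d=ray(f,p); return o+d*(z-o[2])/d[2]
E
python3 - <<'E'
from h import *
for n in('scene','top','wrist'): snap(n,n+'0'); s=load(n+'0'); print(n,s['intrinsics'].round(1).tolist(),s['k1'],s['world_from_camera'].round(3).tolist())
print(robot.get_obs(), robot.tcp_to_grasp)
E
```

```text
pics
scene [[574.9, 0.0, 323.6], [0.0, 574.9, 243.5], [0.0, 0.0, 1.0]] -0.1574277973058259 [[0.734, -0.302, 0.608, -0.124], [-0.679, -0.311, 0.665, -0.718], [-0.012, -0.901, -0.434, 0.6], [0.0, 0.0, 0.0, 1.0]]
top [[442.4, 0.0, 314.7], [0.0, 442.4, 238.9], [0.0, 0.0, 1.0]] -0.01941539545486275 [[-0.017, -0.982, 0.188, 0.413], [-1.0, 0.017, -0.001, 0.055], [-0.002, -0.188, -0.982, 0.954], [0.0, 0.0, 0.0, 1.0]]
wrist [[388.0, 0.0, 317.6], [0.0, 388.0, 239.8], [0.0, 0.0, 1.0]] -0.07705041082698974 [[0.431, 0.866, 0.255, 0.161], [0.902, -0.413, -0.124, 0.532], [-0.002, 0.283, -0.959, 0.384], [0.0, 0.0, 0.0, 1.0]]
{'time': 0.15, 'joint_positions': array([ 1.02289449e+00,  8.78106455e-02,  1.37186340e+00, -1.07202814e-05,
        1.68358901e+00, -1.03074973e-01]), 'qvel': array([ 0.00018909, -0.00210933, -0.00645604,  0.00127031, -0.00035009,
        0.00192226]), 'joint_torque': array([ 1.06670861e-03, -3.40640616e+01, -3.02794290e+01,  7.18658720e-02,
        3.04295984e-02, -1.22216934e-04]), 'tool_pos': array([0.23644989, 0.49613319, 0.20458132]), 'ee_rot': array([-1.66749318,  1.56912589, -2.11232124]), 'wrist_force': array([-0.28374997, -0.01945497,  0.42969112]), 'wrist_torque': array([ 0.00684259, -0.00468259,  0.00609669]), 'width': 0.09399556366541953} 0.0188
```

View pics/scene0.png

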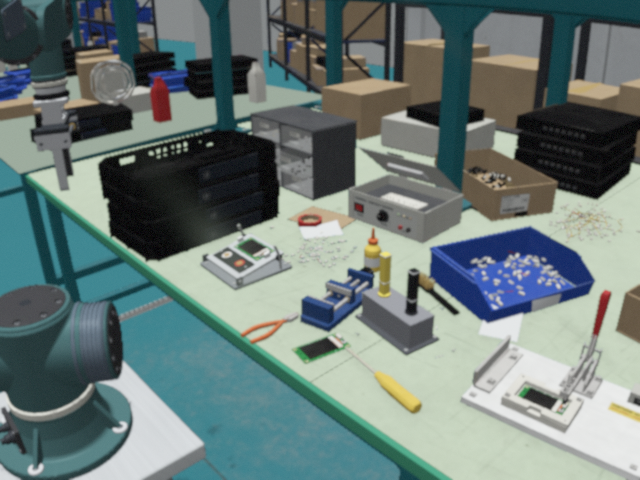

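View pics/top0.png

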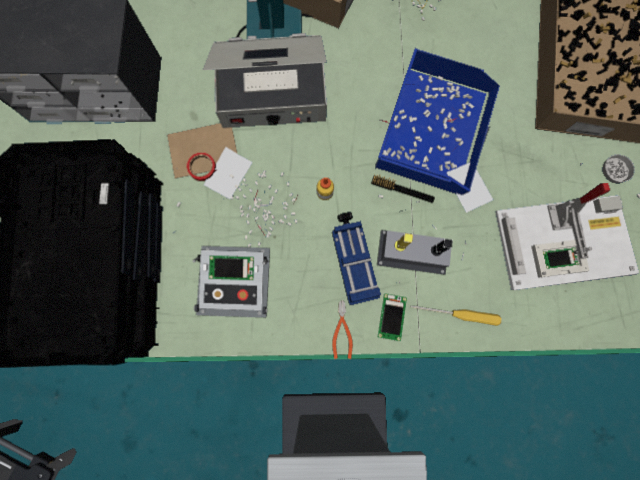

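View pics/wrist0.png

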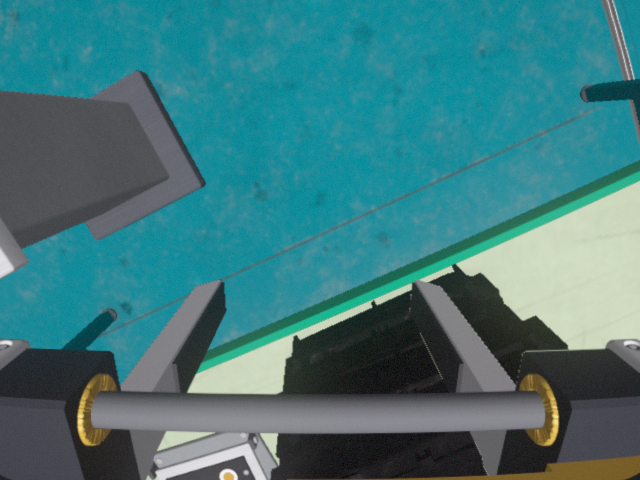

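Only the roll about the tool's axis can be turned, so the arm cannot tilt the probe. I expect to pivot the probe in the grip against the hole. First I'll zoom in to measure.

Run:
```python
from h import *
t=load('top0')['image'][:,:,::-1]; s=load('scene0')['image'][:,:,::-1]
def crop(im,x,y,w,h,z): return cv2.resize(im[y:y+h,x:x+w],None,fx=z,fy=z,interpolation=cv2.INTER_CUBIC)
cv2.imwrite('pics/c1.png',crop(t,370,220,90,60,8))
cv2.imwrite('pics/c2.png',crop(t,190,240,90,80,7))
cv2.imwrite('pics/c3.png',crop(s,350,240,100,110,5))
cv2.imwrite('pics/c4.png',crop(s,195,220,100,75,7))
```

```text
(no output)
```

View pics/c1.png

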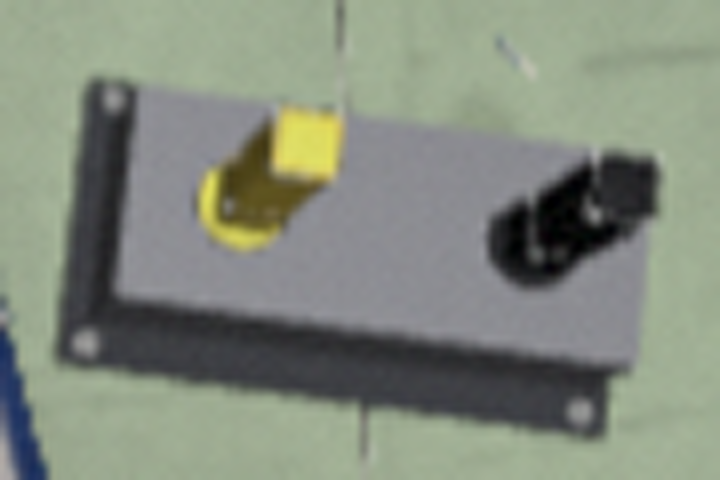

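View pics/c2.png

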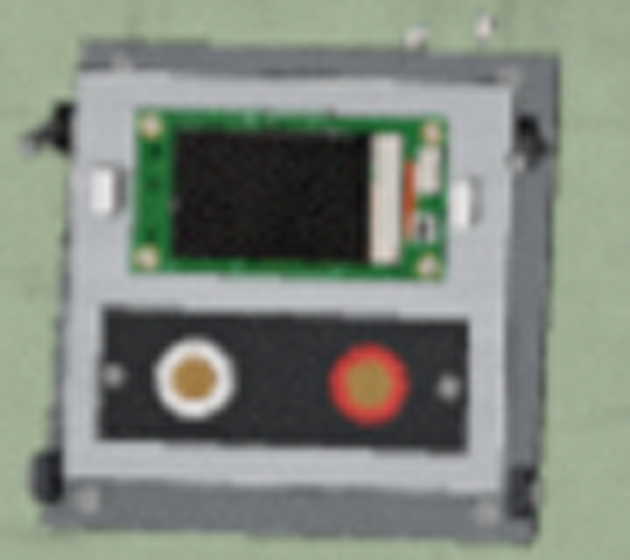

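View pics/c3.png

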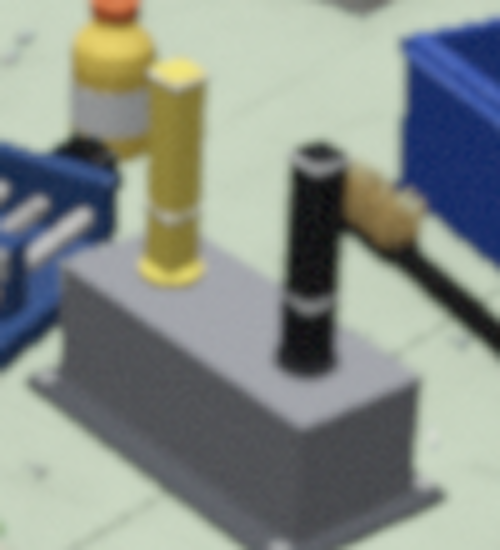

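View pics/c4.png

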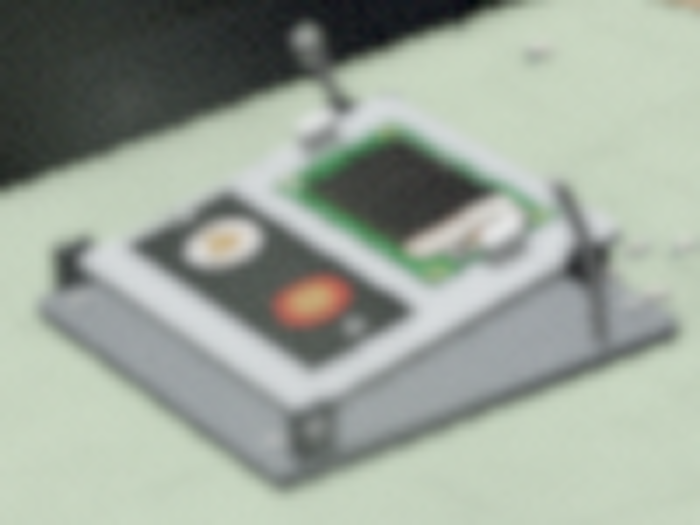

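```bash
cat > m.py <<'E'
from h import *
def c1(x,y): return ('top0',np.array([370+(x+.5)/8-.5,220+(y+.5)/8-.5]))
def c2(x,y): return ('top0',np.array([190+(x+.5)/7-.5,240+(y+.5)/7-.5]))
def c3(x,y): return ('scene0',np.array([350+(x+.5)/5-.5,240+(y+.5)/5-.5]))
def c4(x,y): return ('scene0',np.array([195+(x+.5)/7-.5,220+(y+.5)/7-.5]))
def p(n,*o):
    P,e=tri(*o); print(n,P.round(4),e); return P
p('ytop',c1(308,143),c3(177,74))
p('btop',c1(628,185),c3(318,153))
for n,a,b in [('hTL',(135,88),(66,262)),('hBR',(635,370),None),]:
    if b: p(n,c1(*a),c3(*b))
p('h near',c1(632,370),c3(303,430)); p('h BRfar',c1(655,205),c3(418,380))
p('foot nr',c1(605,437),c3(270,545))
w=p('white',c2(194,378),c4(221,242)); r=p('red',c2(370,384),c4(315,300)); print(np.linalg.norm(w-r))
nl=p('screwL',c2(113,376),c4(188,213)); nr=p('screwR',c2(449,387),c4(354,325))
fl=p('face front left',c2(66,478),c4(85,255)); fr=p('face front right',c2(507,490),c4(308,402))
bl=p('face back left',c2(83,72),c4(377,103)) ; br=p('back right',c2(513,83),c4(612,228))
n=np.cross(((bl+br)-(fl+fr)),(fl+bl-fr-br)); print('n',n/np.linalg.norm(n))
n=np.cross((fl+fr)/-2+(bl+br)/2,fl-fr); n/=np.linalg.norm(n); print(np.degrees(np.arccos(n[2])))
for a,b in ((fl,fr),(bl,br),(fl,bl),(fr,br)): print(np.linalg.norm(a-b))
print('yellow at z .140', atz(*c1(308,143),.140),atz(*c3(177,74),.140))
# handle cap corners
for c in ((277,107),(344,112),(336,181),(270,173)): print('cap',atz(*c1(*c),.140).round(4))
for c in ((135,88),(115,297),(635,370),(655,205-45)): print('holder top',atz(*c1(*c),.055).round(4))
E
python3 m.py
```

```text
ytop [ 0.5681 -0.1211  0.1395] [0.1, 0.1]
btop [ 0.5565 -0.195   0.1407] [0.2, 0.2]
hTL [ 0.5836 -0.0829  0.0467] [21.7, 21.7]
h near [ 0.5245 -0.2196  0.0558] [1.1, 1.1]
h BRfar [ 0.569  -0.2299  0.0593] [4.2, 4.2]
foot nr [ 0.5104 -0.2218  0.017 ] [0.5, 0.5]
white [0.4764 0.2575 0.035 ] [0.3, 0.3]
red [0.4745 0.2049 0.0349] [0.5, 0.5]
0.05257254843658021
screwL [0.4781 0.2806 0.0363] [0.7, 0.7]
screwR [0.4729 0.1817 0.0358] [0.1, 0.1]
face front left [0.4487 0.2965 0.0259] [0.4, 0.4]
face front right [0.4431 0.1652 0.0273] [0.5, 0.5]
face back left [0.5656 0.2923 0.043 ] [2.4, 2.4]
back right [0.5605 0.1632 0.0448] [1.6, 1.6]
n [-0.14519678  0.0181287   0.9892367 ]
8.406336098601386
0.13137674126391105
0.12927762165311138
0.11820997288112854
0.11867720404119776
yellow at z .140 [ 0.56808755 -0.12101257  0.14      ] [ 0.56729031 -0.12170049  0.14      ]
cap [ 0.5768 -0.1142  0.14  ]
cap [ 0.5754 -0.1299  0.14  ]
cap [ 0.5589 -0.1271  0.14  ]
cap [ 0.5611 -0.1117  0.14  ]
holder top [ 0.5996 -0.0953  0.055 ]
holder top [ 0.545  -0.0876  0.055 ]
holder top [ 0.5238 -0.2198  0.055 ]
holder top [ 0.5783 -0.229   0.055 ]
```

```bash
python3 - <<'E'
from h import *
o=robot.get_obs(); R=Ro.from_euler('xyz',o['ee_rot']).as_matrix(); print(R.round(4)); 
T=load('wrist0')['world_from_camera']; print('cam in tool',(R.T@(T[:3,3]-o['tool_pos'])).round(4)); print((R.T@T[:3,:3]).round(3))
E
cat > fit.py <<'E'
from m import *
from scipy.optimize import least_squares
obs=[]
# face corners local (x,y), front left...
L=[((0,66,0),c2(66,478),c4(85,255)),((0,-66,0),c2(507,490),c4(308,402)),((122,66,0),c2(83,72),c4(377,103)),((122,-66,0),c2(513,83),c4(612,228))]
S=[(26,c2(194,378),c4(221,242)),(-26,c2(370,384),c4(315,300))]
def pose(q): return Ro.from_euler('zy',[q[3],-q[4]]).as_matrix(), q[:3]
def res(q):
    R,t=pose(q); r=[]
    for l,*os in L:
        P=t+R@(np.array(l)/1000)
        for f,px in os: r+=list((proj(f,P)-px)*0.5)
    for y,*os in S:
        P=t+R@np.array([q[5],y/1000+q[7],q[6]])
        for f,px in os: r+=list(proj(f,P)-px)
    return np.array(r)
s=least_squares(res,[.445,.23,.027,0,.2,.03,.005,0],x_scale=[.01,.01,.01,.1,.1,.01,.01,.01],loss='soft_l1')
print(s.x.round(4),'tilt',np.degrees(s.x[4]),'yaw',np.degrees(s.x[3])); print(res(s.x).round(1))
R,t=pose(s.x)
print('n',R[:,2]); 
for y in(26,-26): print(t+R@np.array([s.x[5],y/1000+s.x[7],s.x[6]]))
E
python3 fit.py | tail -8
```

```text
[[-9.000e-04  4.303e-01  9.027e-01]
 [-1.400e-03  9.027e-01 -4.303e-01]
 [-1.000e+00 -1.700e-03 -2.000e-04]]
cam in tool [-0.1794 -0.0003 -0.0832]
[[ 0.    -0.284  0.959]
 [ 1.    -0.    -0.001]
 [ 0.001  0.959  0.284]]
holder top [ 0.5238 -0.2198  0.055 ]
holder top [ 0.5783 -0.229   0.055 ]
[ 0.4445  0.2313  0.0263 -0.0319  0.1408  0.0318  0.0043  0.0009] tilt 8.067564302798228 yaw -1.8300054499935468
[-0.2  0.4 -0.6 -0.   0.1  0.1 -0.2  0.3 -0.6  0.   0.7 -0.4  0.2 -0.3
  1.1  0.2  0.   0.2  0.2  0.  -0.  -0.2 -0.2 -0. ]
n [-1.40340747e-01  4.33680869e-19  9.90103265e-01]
[0.47624181 0.25719223 0.0350927 ]
[0.47459766 0.20521875 0.03485966]
```

Emit:
{"fn": "send_rows", "kwargs": {
  "increments": [
    [0,0,-0.181,0.086,-0.41],
    [0,0,-0.181,0.086,-0.41],
    [0,0,-0.181,0.086,-0.41],
    [0,0,-0.181,0.086,-0.41],
    [0,0,-0.181,0.086,-0.41]
  ]
}}

```text
time: 0.57
tool_pos: [0.2357, 0.2937, 0.2049]
ee_rot: [-1.779, 1.57, -1.812]
wrist_force: [0.4, -0.9, 0.6]
width: 0.0642
```

```bash
cat > st.py <<'E'
from h import *
o=robot.get_obs(); R=Ro.from_euler('xyz',o['ee_rot']).as_matrix()
print('t',o['time'],'tcp',o['tool_pos'].round(4),'F',o['wrist_force'].round(2),'w',o['width'].round(4),'yang',np.degrees(np.arctan2(R[1,1],R[0,1])).round(2),'x',R[:,0].round(4))
print('q',o['joint_positions'].round(3))
E
python3 st.py
```

```text
Traceback (most recent call last):
  File "st.py", line 3, in <module>
    print('t',o['time'],'tcp',o['tool_pos'].round(4),'F',o['wrist_force'].round(2),'w',o['width'].round(4),'yang',np.degrees(np.arctan2(R[1,1],R[0,1])).round(2),'x',R[:,0].round(4))
                                                                                       ^^^^^^^^^^^^^^^^
AttributeError: 'float' object has no attribute 'round'
```

Emit:
{"fn": "send_rows", "kwargs": {
  "increments": [
    [0,0,-0.057,0.186,0],
    [0,0,-0.057,0.186,0],
    [0,0,-0.057,0.186,0],
    [0,0,-0.057,0.186,0],
    [0,0,-0.057,0.186,0]
  ]
}}

```text
time: 0.98
tool_pos: [0.4229, 0.2307, 0.205]
ee_rot: [-0.749, 1.57, -0.786]
wrist_force: [0.4, -0.1, -0.1]
width: 0.0471
```

```bash
sed -i "s/o\['width'\].round(4)/round(float(o['width']),4)/" st.py; python3 st.py; python3 -c "
from h import *
snap('wrist','w1')"
```

```text
t 0.9833 tcp [0.4229 0.2307 0.205 ] F [ 0.38 -0.08 -0.12] w 0.0471 yang 87.87 x [ 6.e-04 -6.e-04 -1.e+00]
q [ 3.820e-01 -6.600e-02  1.526e+00 -1.000e-03  1.681e+00 -1.151e+00]
```

View pics/w1.png

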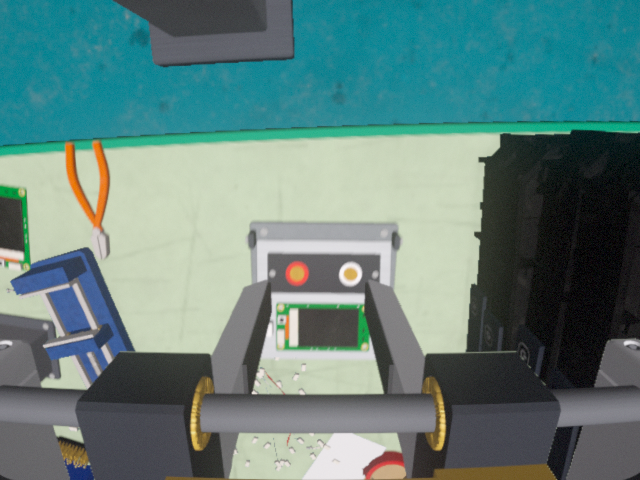

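Emit:
{"fn": "send_rows", "kwargs": {
  "increments": [
    [0,0.025,0,0.147,0],
    [0,0.025,0,0.147,0],
    [0,0.025,0,0.147,0],
    [0,0.025,0,0.147,0],
    [0,0.025,0,0.147,0]
  ]
}}

```text
time: 1.45
tool_pos: [0.5699, 0.2263, 0.1765]
ee_rot: [-2.637, 1.567, -2.675]
wrist_force: [0.0, -1.4, -1.1]
width: 0.0465
```

```bash
python3 st.py; python3 -c "
from h import *
snap('wrist','w2')
for f,x,y,w,h,z in (('w1',230,200,190,170,4),('w2',170,0,300,260,2.6)):
    im=load(f)['image'][:,:,::-1]; cv2.imwrite('pics/%sc.png'%f,cv2.resize(im[y:y+h,x:x+w],None,fx=z,fy=z,interpolation=cv2.INTER_CUBIC)[:600])
"
```

```text
t 1.45 tcp [0.5699 0.2263 0.1765] F [ 0.   -1.38 -1.1 ] w 0.0465 yang 87.85 x [-0.0037 -0.0019 -1.    ]
q [ 2.860e-01  2.380e-01  1.255e+00 -1.000e-03  1.652e+00 -1.247e+00]
```

View pics/w1c.png

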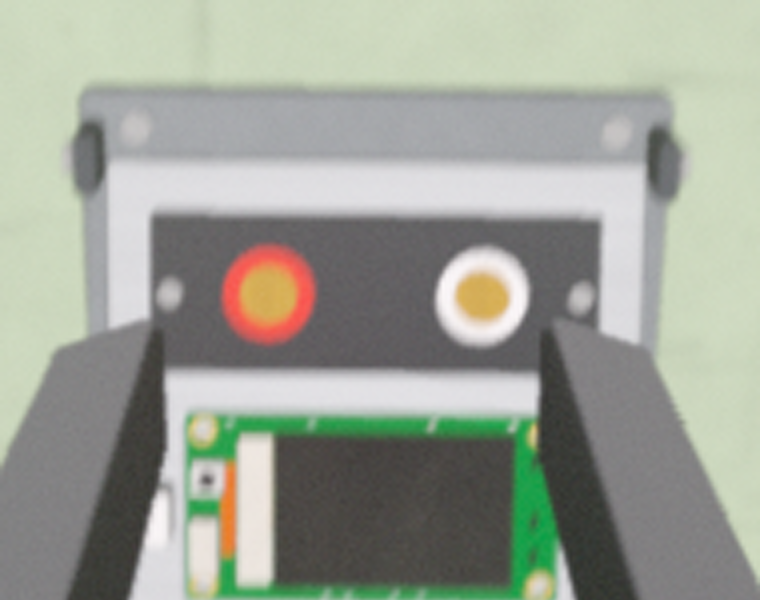

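View pics/w2.png

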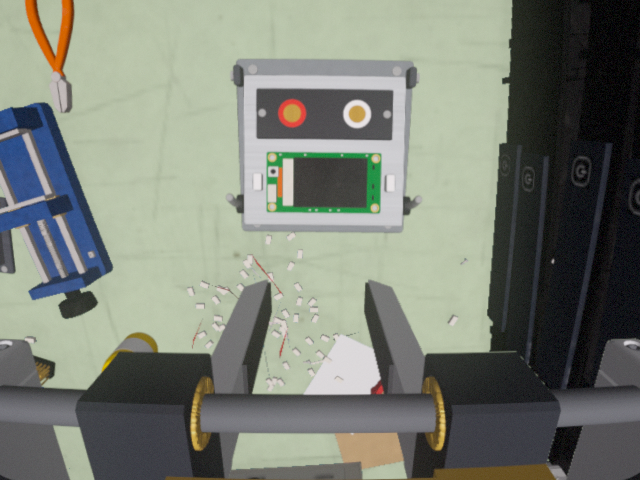

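View pics/w2c.png

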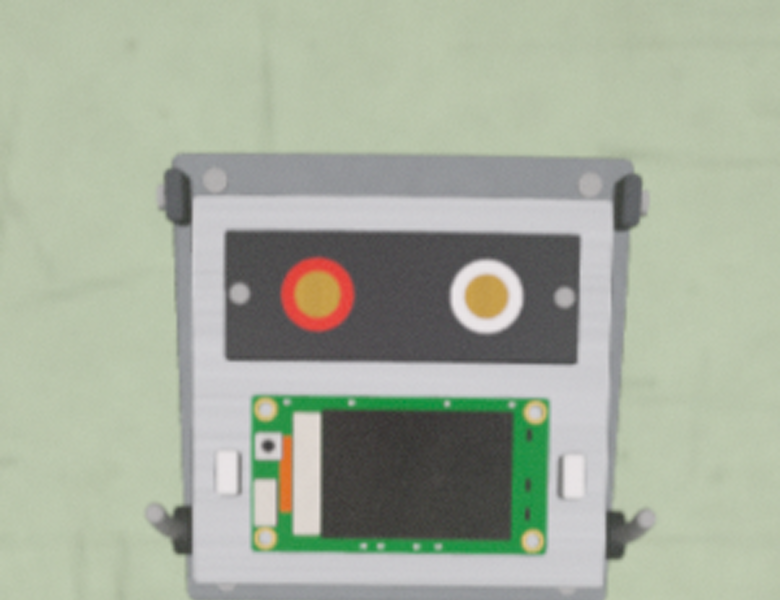

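```bash
cat > fit2.py <<'E'
from m import *
from scipy.optimize import least_squares
import sys
def d1(x,y): return ('w1',np.array([230+(x+.5)/4-.5,200+(y+.5)/4-.5]))
def d2(x,y): return ('w2',np.array([170+(x+.5)/2.6-.5,(y+.5)/2.6-.5]))
print('----')
p('white w',d1(482,297),d2(487,297)); p('red w',d1(268,294),d2(318,295))
p('white all',d1(482,297),d2(487,297),c2(194,378),c4(221,242)); p('red all',d1(268,294),d2(318,295),c2(370,384),c4(315,300))
p('bl board hole top/w2',d2(266,409),c2(432,132)) ; 
L=[((0,66,0),[c2(66,478),c4(85,255),d1(645,163),d2(612,200)]),((0,-66,0),[c2(507,490),c4(308,402),d1(107,160),d2(193,197)]),
((122,66,0),[c2(83,72),c4(377,103),d2(606,587)]),((122,-66,0),[c2(513,83),c4(612,228),d2(194,581)])]
# strip frame: strip centre
S=[((0,26),[c2(194,378),c4(221,242),d1(482,297),d2(487,297)]),((0,-26),[c2(370,384),c4(315,300),d1(268,294),d2(318,295)]),
((-20,55),[c2(98,440),d1(600,221),d2(580,236)]),((-20,-55),[c2(467,452),d1(151,215),d2(225,232)]),
((20,55),[c2(103,306),d2(577,363)]),((20,-55),[c2(468,320),d1(168,365),d2(227,360)])]
cams=['top0','scene0','w1','w2']
def pose(q): return Ro.from_euler('zyx',[q[3],-q[4],q[8]]).as_matrix(), q[:3]
def res(q,raw=False):
    R,t=pose(q); r=[]; off={c:q[9+3*i:12+3*i] for i,c in enumerate(cams)}
    def add(P,os,w):
        for f,px in os: r.extend((proj(f,P+off[f])-px)*w)
    for l,os in L: add(t+R@(np.array(l)/1000),os,.7)
    for (x,y),os in S: add(t+R@np.array([q[5]+x/1000,y/1000+q[7],q[6]]),os,1)
    r=np.array(r)
    return r if raw else np.concatenate([r/0.3,(q[9:])/.002,[q[8]/.005]])
s=least_squares(res,[.445,.23,.027,0,.15,.03,.005,0,0]+[0]*12,x_scale=[.01,.01,.01,.1,.1,.01,.01,.01,.1]+[.01]*12)
q=s.x
print(q[:9].round(4),'tilt',np.degrees(q[4]),'yaw',np.degrees(q[3])); print(res(q,True).reshape(-1,2).round(1).tolist()); print(q[9:].reshape(4,3).round(4).tolist())
C=np.linalg.inv(s.jac.T@s.jac); print('sd tilt',np.degrees(C[4,4]**.5),'pos sd',np.sqrt(np.diag(C))[:3])
R,t=pose(q); print('n',R[:,2].round(4))
for y in(26,-26): print((t+R@np.array([q[5],y/1000+q[7],q[6]])).round(4))
E
python3 fit2.py | sed -n '/----/,$p'
```

```text
----
white w [0.4781 0.2601 0.0364] [0.4, 0.4]
red w [0.4756 0.2087 0.0358] [0.4, 0.4]
white all [0.4777 0.2595 0.034 ] [1.2, 1.3, 2.1, 0.5]
red all [0.4756 0.2074 0.0332] [1.1, 1.5, 2.4, 0.8]
bl board hole top/w2 [0.5258 0.1886 0.0646] [19.4, 19.4]
[ 4.477e-01  2.365e-01  1.790e-02 -4.550e-02  1.635e-01  3.210e-02
  4.100e-03  3.000e-04 -1.600e-03] tilt 9.369363716043798 yaw -2.60481556392735
[[-0.2, 0.1], [-0.7, 0.0], [-0.5, 0.6], [0.1, -0.3], [-0.3, 0.2], [-0.9, 0.6], [0.9, 0.3], [-0.1, -0.3], [-0.5, 0.0], [1.0, -0.9], [-0.9, -0.4], [0.3, 0.2], [0.9, 0.1], [0.4, 0.3], [0.4, -0.2], [0.3, 0.1], [-0.0, -0.4], [-0.4, 0.3], [0.1, -0.3], [-0.5, 0.1], [1.2, -0.1], [0.4, 0.6], [-0.1, 0.2], [0.1, -1.0], [0.1, -0.8], [-0.2, 0.0], [1.1, -0.5], [0.4, -0.3], [-0.1, 0.1], [0.2, 0.4], [0.3, -0.3], [-2.7, 1.4], [-0.2, 0.5]]
[[-0.0023, -0.0028, -0.0016], [0.0016, 0.0039, 0.0027], [0.0025, -0.0008, -0.0029], [-0.0018, -0.0004, 0.0018]]
sd tilt 0.37796760058918094 pos sd [0.00105631 0.00110774 0.00127159]
n [-0.1628  0.0015  0.9867]
[0.4799 0.2613 0.0274]
[0.4776 0.2093 0.0271]
```

Emit:
{"fn": "send_rows", "kwargs": {
  "increments": [
    [0,0,-0.347,0.011,0.1],
    [0,0,-0.347,0.011,0.1],
    [0,0,-0.347,0.011,0.1],
    [0,0,-0.347,0.011,0.1],
    [0,0,-0.347,0.011,0.1]
  ]
}}

```text
time: 1.92
tool_pos: [0.565, 0.0186, 0.1814]
ee_rot: [0.597, 1.57, 0.464]
wrist_force: [0.4, -0.3, 0.2]
width: 0.0468
```

```bash
python3 st.py
```

```text
t 1.9167 tcp [0.565  0.0186 0.1814] F [ 0.38 -0.32  0.17] w 0.0468 yang 82.38 x [ 8.e-04  4.e-04 -1.e+00]
q [-0.068  0.127  1.375  0.     1.639 -1.505]
```

Emit:
{"fn": "send_rows", "kwargs": {
  "increments": [
    [0,0,-0.138,0.0215,0],
    [0,0,-0.138,0.0215,0],
    [0,0,-0.138,0.0215,0],
    [0,0,-0.138,0.0215,0],
    [0,0,-0.138,0.0215,0]
  ]
}}

```text
time: 2.33
tool_pos: [0.5682, -0.123, 0.1809]
ee_rot: [-1.221, 1.57, -1.36]
wrist_force: [0.1, 1.4, -0.3]
width: 0.0469
```

```bash
python3 st.py; python3 -c "
from h import *
snap('wrist','w3')"
```

```text
t 2.3333 tcp [ 0.5682 -0.123   0.1809] F [ 0.09  1.43 -0.27] w 0.0469 yang 82.02 x [ 1.e-04 -6.e-04 -1.e+00]
q [-3.100e-01  1.630e-01  1.335e+00 -1.000e-03  1.643e+00 -1.742e+00]
```

View pics/w3.png

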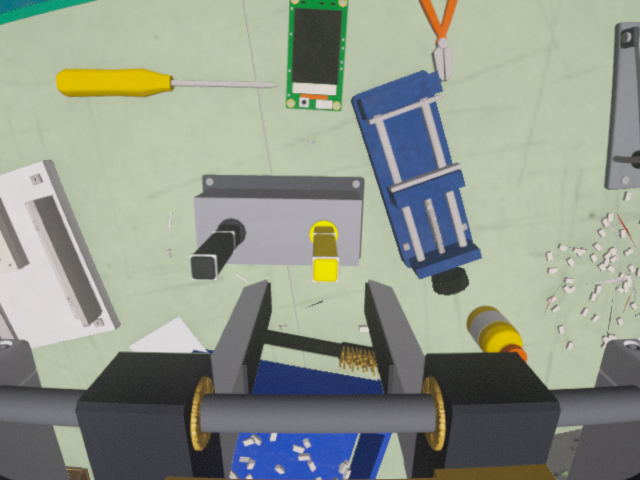

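```bash
python3 -c "
from h import *
im=load('w3')['image'][:,:,::-1]; cv2.imwrite('pics/w3c.png',cv2.resize(im[210:300,270:390],None,fx=6,fy=6,interpolation=cv2.INTER_CUBIC))"
```

```text
(no output)
```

View pics/w3c.png

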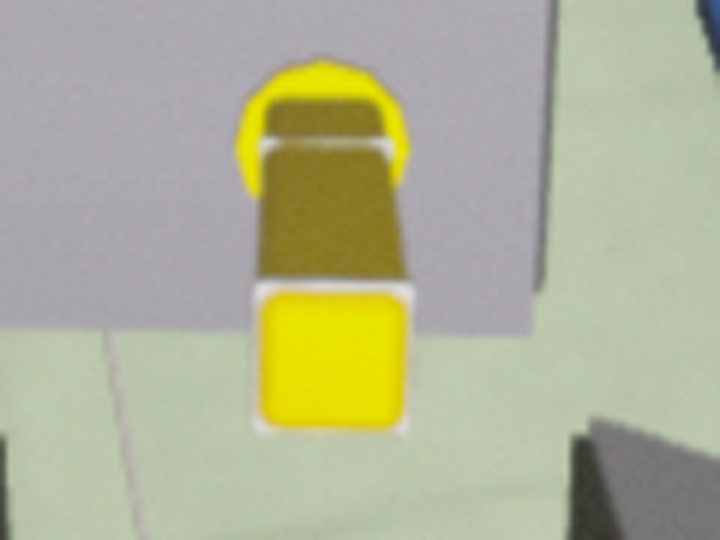

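Run:
```python
from h import *
g=lambda x,y:(270+(x+.5)/6-.5,210+(y+.5)/6-.5)
o=robot.get_obs(); R=Ro.from_euler('xyz',o['ee_rot']).as_matrix()
C=[(257,285),(412,287),(405,430),(254,430)]
P=[atz('w3',g(*c),.14) for c in C]
for a in P: print(a.round(4))
c=np.mean(P,0); print('c',c, 'tool delta',R.T@(c-o['tool_pos']))
for i in range(4):
    d=P[(i+1)%4]-P[i]; print(np.degrees(np.arctan2(d[1],d[0])))
print('guard',atz('w3',g(323,145),.059))
for t in [(270+155/6-30,0)]: pass
```

```text
[ 0.5606 -0.1253  0.14  ]
[ 0.563 -0.11   0.14 ]
[ 0.5782 -0.1126  0.14  ]
[ 0.5761 -0.1279  0.14  ]
c [ 0.56947305 -0.11896335  0.14      ] tool delta [0.04089001 0.00180157 0.00073471]
81.20073007343748
-9.767342238225377
-98.02616003519354
170.638843909597
guard [ 0.56968357 -0.11875645  0.059     ]
```

Emit:
{"fn": "send_rows", "kwargs": {
  "increments": [
    [0,0.03,0.003,0.001,0],
    [0,0.06,0.003,0.001,0],
    [0,0.09,0.003,0.001,0],
    [0,0.09,0.003,0.001,0],
    [0,0.09,0.003,0.001,0]
  ]
}}

```text
time: 2.8
tool_pos: [0.5692, -0.1149, 0.0891]
ee_rot: [2.799, 1.566, 2.667]
wrist_force: [-0.3, -0.7, 0.3]
width: 0.047
```

```bash
python3 st.py; python3 -c "
from h import *
snap('wrist','w4')
im=load('w4')['image'][:,:,::-1]; cv2.imwrite('pics/w4c.png',cv2.resize(im[180:360,220:420],None,fx=3,fy=3,interpolation=cv2.INTER_CUBIC))"
```

```text
t 2.8 tcp [ 0.5692 -0.1149  0.0891] F [-0.25 -0.69  0.31] w 0.047 yang 82.43 x [-0.0042  0.0021 -1.    ]
q [-2.970e-01  2.080e-01  1.467e+00  1.000e-03  1.471e+00 -1.736e+00]
```

View pics/w4c.png

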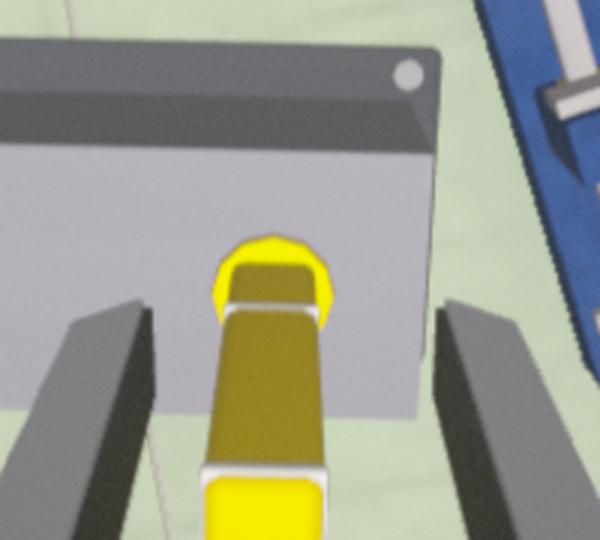

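Emit:
{"fn": "send_rows", "kwargs": {
  "increments": [
    [0,0,-0.0042,0,0],
    [0,0,-0.0042,0,0],
    [-1,0,-0.0042,0,0],
    [-1,0,-0.0042,0,0],
    [-1,0,-0.0042,0,0]
  ]
}}

```text
time: 3.27
tool_pos: [0.5706, -0.1219, 0.0914]
ee_rot: [-0.073, 1.569, -0.208]
wrist_force: [0.3, 0.8, -0.0]
width: 0.0306
```

```bash
python3 st.py
```

```text
t 3.2667 tcp [ 0.5706 -0.1219  0.0914] F [ 0.27  0.79 -0.02] w 0.0306 yang 82.26 x [ 1.5e-03 -3.0e-04 -1.0e+00]
q [-0.308  0.208  1.462  0.     1.47  -1.744]
```

Emit:
{"fn": "send_rows", "kwargs": {
  "increments": [
    [-1,0,0,0,0],
    [-1,0,0,0,0],
    [-1,0,0,0,0],
    [-1,0,0,0,0],
    [-1,0,0,0,0]
  ]
}}

```text
time: 3.68
tool_pos: [0.5702, -0.1216, 0.0905]
ee_rot: [1.334, 1.57, 1.199]
wrist_force: [0.5, 0.0, 1.5]
width: 0.0156
```

```bash
python3 st.py; python3 -c "
from h import *
snap('wrist','w5');snap('scene','s5')"; python3 st.py
```

```text
t 3.6833 tcp [ 0.5702 -0.1216  0.0905] F [0.47 0.03 1.47] w 0.0156 yang 82.28 x [ 1.e-04  3.e-04 -1.e+00]
q [-0.308  0.209  1.463  0.     1.47  -1.744]
t 3.7833 tcp [ 0.5702 -0.1216  0.0905] F [-0.09  0.91  0.89] w 0.0158 yang 82.28 x [ 1.e-04  3.e-04 -1.e+00]
q [-0.308  0.209  1.463  0.     1.47  -1.744]
```

Emit:
{"fn": "send_rows", "kwargs": {
  "increments": [
    [-1,-0.005,0,0,0],
    [-1,-0.01,0,0,0],
    [-1,-0.015,0,0,0],
    [-1,-0.015,0,0,0],
    [-1,-0.015,0,0,0]
  ]
}}

```text
time: 4.2
tool_pos: [0.5706, -0.1217, 0.1063]
ee_rot: [0.125, 1.569, -0.01]
wrist_force: [0.2, 0.9, -0.1]
width: 0.0155
```

```bash
python3 st.py; python3 -c "
from h import *
snap('wrist','w6');snap('scene','s6')
a=load('w6')['image'][:,:,::-1][200:360,230:410];b=load('s6')['image'][:,:,::-1][200:360,320:500]
cv2.imwrite('pics/c6.png',np.hstack([cv2.resize(x,(400,356),interpolation=cv2.INTER_CUBIC) for x in(a,b)]))"
```

```text
t 4.2 tcp [ 0.5706 -0.1217  0.1063] F [ 0.17  0.94 -0.1 ] w 0.0155 yang 82.28 x [ 0.0014 -0.     -1.    ]
q [-0.308  0.199  1.443  0.     1.499 -1.744]
```

View pics/c6.png

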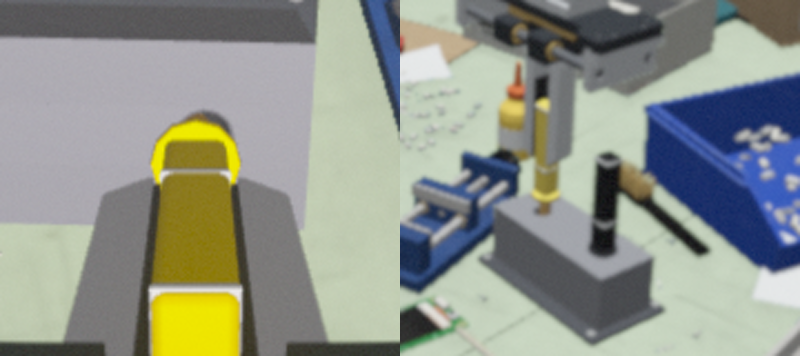

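Emit:
{"fn": "send_rows", "kwargs": {
  "increments": [
    [-1,0,0,-0.002,0],
    [-1,0,0,-0.004,0],
    [-1,0,0,-0.006,0],
    [-1,0,0,-0.008,0],
    [-1,0,0,-0.008,0]
  ]
}}

```text
time: 4.72
tool_pos: [0.5649, -0.1203, 0.1059]
ee_rot: [0.19, 1.563, 0.055]
wrist_force: [7.2, 1.4, -2.7]
width: 0.0159
```

```bash
python3 st.py
```

```text
t 4.7167 tcp [ 0.5649 -0.1203  0.1059] F [ 7.22  1.45 -2.69] w 0.0159 yang 82.3 x [ 7.4e-03  4.0e-04 -1.0e+00]
q [-0.31   0.182  1.463  0.003  1.489 -1.746]
```

Emit:
{"fn": "send_rows", "kwargs": {
  "increments": [
    [-1,0,0,-0.002,0],
    [-1,0,0,-0.004,0],
    [-1,0,0,-0.006,0],
    [-1,0,0,-0.006,0],
    [-1,0,0,-0.006,0]
  ]
}}

```text
time: 5.13
tool_pos: [0.5591, -0.1195, 0.106]
ee_rot: [0.187, 1.563, 0.052]
wrist_force: [7.0, 0.8, -3.6]
width: 0.0161
```

```bash
python3 st.py;  python3 -c "
from h import *
snap('wrist','w7');snap('scene','s7')
a=load('w7')['image'][:,:,::-1][200:360,230:410];b=load('s7')['image'][:,:,::-1][200:360,320:500]
cv2.imwrite('pics/c7.png',np.hstack([cv2.resize(x,(400,356),interpolation=cv2.INTER_CUBIC) for x in(a,b)]))"
```

```text
t 5.1333 tcp [ 0.5591 -0.1195  0.106 ] F [ 6.96  0.79 -3.55] w 0.0161 yang 82.3 x [ 7.5e-03  4.0e-04 -1.0e+00]
q [-0.311  0.17   1.478  0.003  1.487 -1.748]
```

View pics/c7.png

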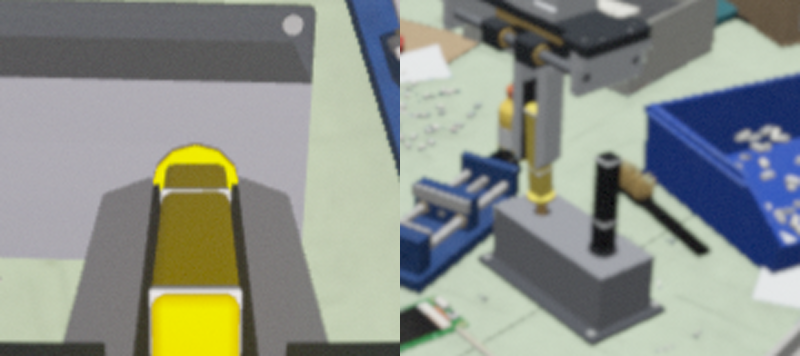

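```bash
cat > tilt.py <<'E'
from h import *
import sys
def zoom(fs,out,box=(230,410,200,360)):
    x0,x1,y0,y1=box
    cv2.imwrite('pics/%s.png'%out,np.hstack([cv2.resize(load(f)['image'][:,:,::-1][y0:y1,x0:x1],(400,int(400*(y1-y0)/(x1-x0))),interpolation=cv2.INTER_CUBIC) for f in fs]))
# camera fixed in tool
Xct=np.array([-0.1794,-0.0003,-0.0832]); 
Rct=np.array([[0,-.284,.959],[1,0,-.001],[.001,.959,.284]])
s=load('w6');K=s['intrinsics'];k=float(s['k1'])
def pj(P):
    p=Rct.T@(np.array(P)-Xct); x=p[:2]/p[2]; x=x*(1+k*(x@x)); return (K@np.array([x[0],x[1],1]))[:2]
def model(th,dz=0,dx=0):
    # probe: axis from tip up = (-cos,0,-sin) in tool for tilt th (tip toward +z)
    g=np.array([-0.0188+dx,0,dz]); up=np.array([-np.cos(th),0,-np.sin(th)]); f=np.array([np.sin(th),0,-np.cos(th)]) # f: probe face toward camera (-z)
    j=np.array([0,1,0])
    ang=np.linspace(0,2*np.pi,73)
    ring=[pj(g-up*.055+ .012*(np.cos(a)*f+np.sin(a)*j)) for a in ang]+[pj(g-up*.051+ .012*(np.cos(a)*f+np.sin(a)*j)) for a in ang]
    ring=np.array(ring)
    return dict(guard_v=ring[:,1].min(), cap_front_v=pj(g+up*.03+.008*f)[1], cap_back_v=pj(g+up*.03-.008*f)[1])
if __name__=='__main__':
    for d in (0,4,7,8,9,10,11): print(d,{k:round(float(v),2) for k,v in model(np.radians(d)).items()})
E
python3 tilt.py
python3 - <<'E'
from h import *
# yellow column profile
for f in ('w5','w6','w7'):
    im=load(f)['image'].astype(int)
    u=[316,317,318,319]
    pr=im[:,u].mean(1); sat=pr[:,0]-pr[:,2]
    print(f,[(v,int(sat[v])) for v in range(240,300)])
E
```

```text
0 {'guard_v': 251.86, 'cap_front_v': 332.12, 'cap_back_v': 368.02}
4 {'guard_v': 257.72, 'cap_front_v': 326.44, 'cap_back_v': 364.16}
7 {'guard_v': 262.19, 'cap_front_v': 322.13, 'cap_back_v': 361.03}
8 {'guard_v': 263.7, 'cap_front_v': 320.69, 'cap_back_v': 359.95}
9 {'guard_v': 265.22, 'cap_front_v': 319.25, 'cap_back_v': 358.84}
10 {'guard_v': 266.74, 'cap_front_v': 317.8, 'cap_back_v': 357.72}
11 {'guard_v': 268.26, 'cap_front_v': 316.36, 'cap_back_v': 356.58}
w5 [(240, -4), (241, -4), (242, -4), (243, -4), (244, -4), (245, -4), (246, -4), (247, -4), (248, -5), (249, -4), (250, -5), (251, -5), (252, -2), (253, 33), (254, 132), (255, 226), (256, 241), (257, 242), (258, 243), (259, 243), (260, 242), (261, 240), (262, 217), (263, 153), (264, 113), (265, 111), (266, 105), (267, 107), (268, 110), (269, 108), (270, 108), (271, 109), (272, 110), (273, 110), (274, 104), (275, 59), (276, 17), (277, 46), (278, 86), (279, 110), (280, 113), (281, 114), (282, 113), (283, 110), (284, 112), (285, 112), (286, 118), (287, 117), (288, 115), (289, 116), (290, 118), (291, 117), (292, 118), (293, 113
[... 761 characters left out ...]
117), (299, 117)]
w7 [(240, -4), (241, -5), (242, -4), (243, -5), (244, -5), (245, -4), (246, -4), (247, -4), (248, -4), (249, -4), (250, -4), (251, -5), (252, -4), (253, -4), (254, -4), (255, -4), (256, -4), (257, -4), (258, -4), (259, -4), (260, -4), (261, -4), (262, -4), (263, -3), (264, 31), (265, 136), (266, 227), (267, 239), (268, 239), (269, 240), (270, 240), (271, 240), (272, 236), (273, 183), (274, 105), (275, 93), (276, 97), (277, 93), (278, 94), (279, 93), (280, 95), (281, 95), (282, 96), (283, 87), (284, 39), (285, 22), (286, 42), (287, 86), (288, 98), (289, 99), (290, 101), (291, 101), (292, 97), (293, 102), (294, 104), (295, 102), (296, 102), (297, 104), (298, 103), (299, 107)]
```

Emit:
{"fn": "send_rows", "kwargs": {
  "increments": [
    [-1,0,0,-0.0015,0],
    [-1,0,0,-0.003,0],
    [-1,0,0,-0.003,0],
    [-1,0,0,0.002,0],
    [-1,0,0,0.002,0]
  ]
}}

```text
time: 5.65
tool_pos: [0.5585, -0.1201, 0.1054]
ee_rot: [2.441, 1.571, 2.307]
wrist_force: [1.1, 1.8, 0.4]
width: 0.0156
```

```bash
python3 st.py
python3 - <<'E'
from h import *
snap('wrist','w8')
def edge(f):
    im=load(f)['image'].astype(float); pr=im[:,316:320].mean(1); sat=pr[:,0]-pr[:,2]
    i=np.argmax(sat>118); return i-1+(118-sat[i-1])/(sat[i]-sat[i-1])
for f in('w5','w6','w7','w8'): print(f,edge(f))
E
sed -i 's/d1(168,365),//' fit2.py; python3 fit2.py | sed -n '/----/,$p'; sed 's#/.002#/.001#' fit2.py > fit3.py;  python3 fit3.py | sed -n '/----/,$p'|grep tilt;  sed 's#/.002#/.006#' fit2.py > fit3.py;  python3 fit3.py | sed -n '/----/,$p'|grep tilt
```

```text
t 5.65 tcp [ 0.5585 -0.1201  0.1054] F [1.14 1.77 0.43] w 0.0156 yang 82.29 x [-1.e-04  1.e-04 -1.e+00]
q [-0.311  0.174  1.473  0.     1.494 -1.747]
w5 81.16549295774648
w6 82.98503740648378
w7 99.51294117647059
w8 101.59753086419754
----
white w [0.4781 0.2601 0.0364] [0.4, 0.4]
red w [0.4756 0.2087 0.0358] [0.4, 0.4]
white all [0.4777 0.2595 0.034 ] [1.2, 1.3, 2.1, 0.5]
red all [0.4756 0.2074 0.0332] [1.1, 1.5, 2.4, 0.8]
bl board hole top/w2 [0.5258 0.1886 0.0646] [19.4, 19.4]
[ 0.4473  0.2362  0.0188 -0.0466  0.1765  0.0323  0.0049  0.     -0.0059] tilt 10.113759398627087 yaw -2.668851703601577
[[-0.2, 0.1], [-0.6, 0.3], [-0.2, 0.5], [0.1, -0.1], [-0.3, 0.2], [-0.9, 0.8], [0.1, 0.2], [0.1, -0.3], [-0.6, -0.0], [0.9, -1.0], [-0.7, -0.4], [0.3, 0.2], [0.9, -0.2], [0.4, 0.3], [0.4, -0.2], [0.3, 0.1], [-0.2, 0.1], [-0.4, 0.3], [0.1, -0.3], [-0.4, 0.0], [0.2, 0.4], [0.3, 0.5], [-0.0, 0.1], [0.3, -0.8], [0.0, -0.7], [-0.1, 0.0], [-0.2, -0.3], [0.3, -0.4], [-0.2, 0.1], [0.3, 0.4], [0.3, -0.3], [-0.4, 0.4]]
[[-0.0018, -0.0026, -0.0018], [0.0015, 0.0033, 0.0015], [0.0015, -0.0008, 0.0002], [-0.0012, 0.0001, 0.0002]]
sd tilt 0.380870462235518 pos sd [0.0010568  0.00110788 0.00127017]
n [-0.1756  0.0059  0.9844]
[0.4794 0.2608 0.0294]
[0.477  0.2088 0.0292]
[ 0.4468  0.2356  0.0197 -0.0467  0.177   0.0323  0.0049  0.     -0.0066] tilt 10.139600345073916 yaw -2.673787869420918
sd tilt 0.37892339981023904 pos sd [0.00055316 0.0005785  0.0007983 ]
  4.900e-03  1.000e-04 -4.000e-03] tilt 10.224672914124447 yaw -2.6576461095323713
sd tilt 0.38573806617933487 pos sd [0.00307885 0.00317541 0.00320433]
```

```bash
cat >> tilt.py <<'E'
def edge(f,lo=235):
    im=load(f)['image'].astype(float); pr=im[:,316:320].mean(1); sat=pr[:,0]-pr[:,2]
    i=lo+np.argmax(sat[lo:]>118); e=i-1+(118-sat[i-1])/(sat[i]-sat[i-1])
    w=np.arange(i+15,i+32); b=w[np.argmin(sat[w])]
    return round(float(e),2), int(b), round(float(sat[b]))
E
python3 -c "
from tilt import *
for f in('w5','w6','w7','w8'): print(f,edge(f))"
```

```text
w5 (253.86, 276, 17)
w6 (253.42, 276, 16)
w7 (264.83, 285, 22)
w8 (268.1, 287, 14)
```

Emit:
{"fn": "send_rows", "kwargs": {
  "increments": [
    [-1,0,0,-0.003,0],
    [-1,0,0,-0.006,0],
    [-1,0,0,-0.006,0],
    [-1,0,0,0,0],
    [-1,0,0,0,0]
  ]
}}

```text
time: 6.12
tool_pos: [0.5575, -0.1199, 0.1051]
ee_rot: [2.984, 1.568, 2.849]
wrist_force: [0.1, 1.8, -0.4]
width: 0.0161
```

```bash
python3 st.py; python3 -c "
from tilt import *
snap('wrist','w9')
print(edge('w9'))"
```

```text
t 6.1167 tcp [ 0.5575 -0.1199  0.1051] F [ 0.06  1.84 -0.36] w 0.0161 yang 82.28 x [-2.7e-03  8.0e-04 -1.0e+00]
q [-0.311  0.174  1.474 -0.     1.496 -1.747]
(270.75, 289, 21)
```

Emit:
{"fn": "send_rows", "kwargs": {
  "increments": [
    [-1,-0.02,0,0,0],
    [-1,-0.04,0,0,0],
    [-1,-0.06,0,0,0],
    [-1,-0.08,0,0,0],
    [-1,-0.08,0,0,0]
  ]
}}

```text
time: 6.58
tool_pos: [0.5598, -0.1215, 0.1904]
ee_rot: [-0.367, 1.563, -0.502]
wrist_force: [-0.2, -0.5, 0.7]
width: 0.0159
```

```bash
python3 st.py; python3 -c "
from tilt import *
snap('wrist','w10');snap('scene','s10');snap('top','t10')
print(edge('w10',225))
for f,x,y,w,h,z,o in (('w10',230,190,180,180,3,'a'),('s10',340,180,90,120,5,'b'),('t10',370,190,80,80,6,'c')):
    im=load(f)['image'][:,:,::-1]; cv2.imwrite('pics/%s10.png'%o,cv2.resize(im[y:y+h,x:x+w],None,fx=z,fy=z,interpolation=cv2.INTER_CUBIC))
"
```

```text
t 6.5833 tcp [ 0.5598 -0.1215  0.1904] F [-0.23 -0.5   0.74] w 0.0159 yang 82.24 x [ 0.007  -0.0038 -1.    ]
q [-0.312  0.136  1.348 -0.002  1.651 -1.747]
(270.85, 289, 20)
```

View pics/a10.png

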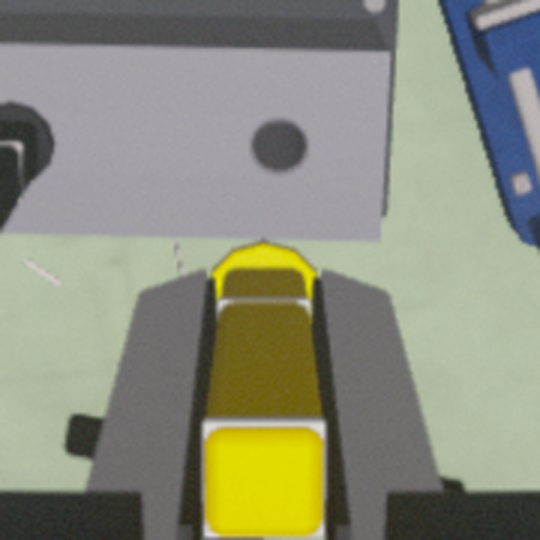

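View pics/b10.png

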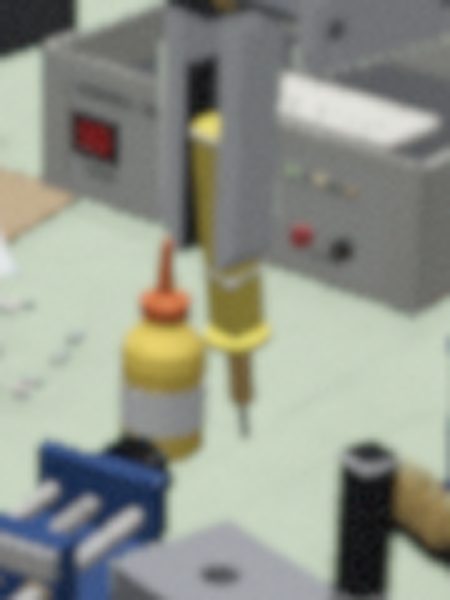

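View pics/c10.png

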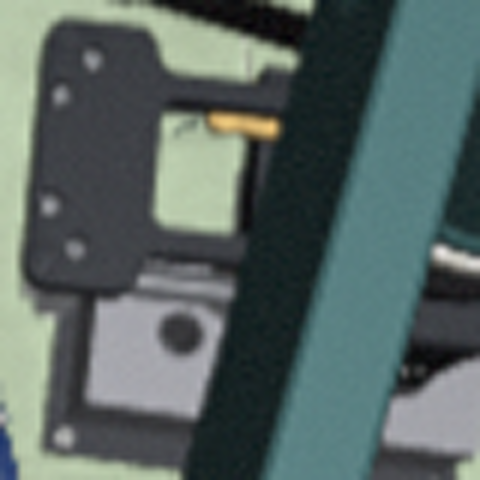

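```bash
python3 - <<'E'
from h import *
for f in ('w5','w8','w10'):
    im=load(f)['image'].astype(int); pr=im[:,314:322].mean(1)
    print(f,[(v,int(pr[v,0]),int(pr[v,2])) for v in list(range(322,336))+list(range(358,376))])
E
python3 -c "
from tilt import *
zoom(['w5','w10'],'z10',(280,355,240,380))"
```

```text
w5 [(322, 145, 9), (323, 145, 11), (324, 145, 13), (325, 146, 16), (326, 144, 38), (327, 134, 100), (328, 157, 150), (329, 199, 195), (330, 231, 223), (331, 215, 126), (332, 222, 0), (333, 234, 0), (334, 237, 0), (335, 239, 0), (358, 243, 0), (359, 242, 0), (360, 242, 0), (361, 243, 0), (362, 242, 0), (363, 239, 0), (364, 232, 0), (365, 220, 17), (366, 204, 157), (367, 195, 176), (368, 194, 177), (369, 194, 177), (370, 193, 177), (371, 194, 177), (372, 194, 177), (373, 195, 177), (374, 194, 177), (375, 194, 178)]
w8 [(322, 129, 23), (323, 129, 21), (324, 131, 23), (325, 130, 22), (326, 130, 19), (327, 129, 31), (328, 122, 73), (329, 143, 135), (330, 195, 191), (331, 220, 210), (332, 202, 93), (333, 216, 0), (334, 227, 0), (335, 231, 0), (358, 240, 0), (359, 239, 0), (360, 239, 0), (361, 240, 0), (362, 239, 0), (363, 240, 0), (364, 239, 0), (365, 237, 0), (366, 232, 0), (367, 225, 0), (368, 210, 142), (369, 196, 170), (370, 191, 174), (371, 191, 174), (372, 191, 174), (373, 191, 174), (374, 191, 174), (375, 191, 174)]
w10 [(322, 113, 20), (323, 113, 17), (324, 113, 19), (325, 112, 17), (326, 111, 15), (327, 112, 24), (328, 109, 54), (329, 122, 115), (330, 168, 163), (331, 205, 196), (332, 189, 105), (333, 198, 0), (334, 210, 0), (335, 214, 0), (358, 224, 0), (359, 224, 0), (360, 224, 0), (361, 224, 0), (362, 224, 0), (363, 224, 0), (364, 224, 0), (365, 223, 0), (366, 219, 0), (367, 214, 0), (368, 206, 64), (369, 157, 115), (370, 84, 105), (371, 49, 97), (372, 44, 95), (373, 44, 96), (374, 43, 94), (375, 43, 95)]
```

View pics/z10.png

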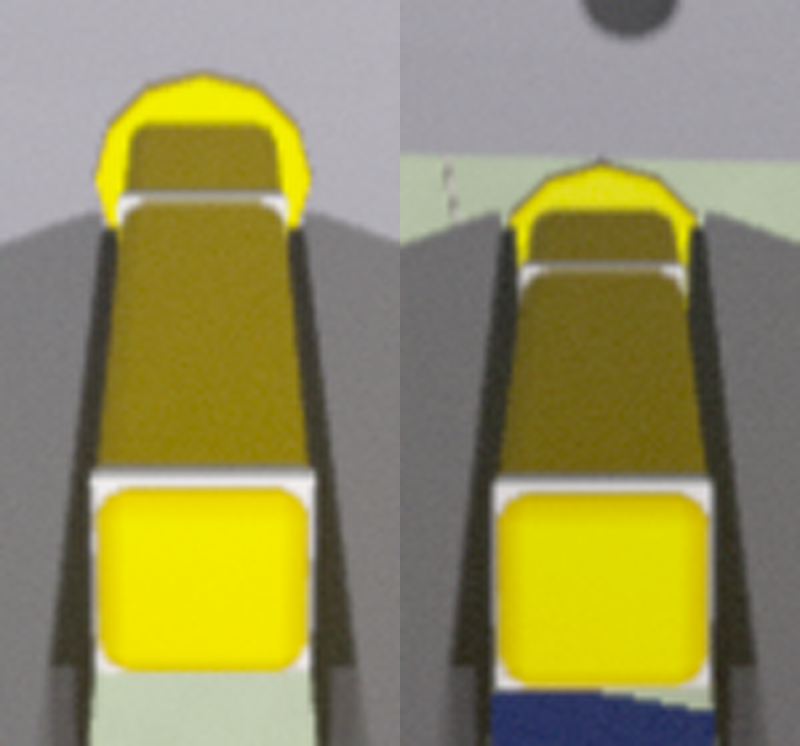

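```bash
cat > tf.py <<'E'
from tilt import *
from scipy.optimize import least_squares
m0=model(0); v=lambda m:np.array([m['guard_v'],m['cap_front_v'],m['cap_back_v']])
def solve(d):
    f=lambda q: v(model(*q))-v(m0)-np.array(d)
    s=least_squares(f,[.1,0,0],x_scale=[.1,.01,.01]); return np.degrees(s.x[0]).round(2),(s.x[1:]*1000).round(2),s.fun.round(2)
def solve2(d): # dx=0
    f=lambda q: v(model(q[0],q[1]))-v(m0)-np.array(d)
    s=least_squares(f,[.1,0],x_scale=[.1,.01]); return np.degrees(s.x[0]).round(2),(s.x[1:]*1000).round(2),s.fun.round(2)
for d in ([17,1.2,3],[14.2,1,2.2]): print(solve(d),solve2(d))
E
python3 tf.py
```

```text
(np.float64(6.47), array([5.19, 1.23]), array([0., 0., 0.])) (np.float64(6.67), array([4.52]), array([-0.03, -0.19,  0.22]))
(np.float64(5.25), array([4.86, 2.11]), array([-0.,  0.,  0.])) (np.float64(5.61), array([3.72]), array([-0.05, -0.33,  0.39]))
```

```bash
python3 - <<'E'
from h import *
T=np.array([.5598,-.1215,.1904]); y=np.radians(82.24)
j=np.array([np.cos(y),np.sin(y),0]); z=np.array([np.sin(y),-np.cos(y),0])
for lean in (0,.4):
  for th in (4,5,6,7,8,9,10,11):
    a=np.radians(th+lean); up=np.array([0,0,1])*np.cos(a)-z*np.sin(a); g=T+[0,0,.0188]+z*.0045
    t=proj('s10',g-up*.097); c=proj('s10',g-up*.053); b=proj('s10',g-up*.081); k=proj('s10',g+up*.03)
    f=lambda p:((p-[340,180]+.5)*5-.5).round(1)
    print(th+lean,'tip',f(t),'guard',f(c),'noseend',f(b),'cap',f(k),'slope deg',np.degrees(np.arctan2((t-c)[0],(t-c)[1])).round(2))
E
python3 - <<'E'
import sys; sys.path.insert(0,'.')
import os; os.chdir('.')
from h import *
im=load('s10')['image'][:,:,::-1]
x,y,w,h=370,225,40,50
cv2.imwrite('pics/b10z.png',cv2.resize(im[y:y+h,x:x+w],None,fx=12,fy=12,interpolation=cv2.INTER_CUBIC))
E
```

```text
4 tip [233.9 440.5] guard [231.7 332.8] noseend [233.1 401.9] cap [227.  117.3] slope deg 1.14
5 tip [237.5 438.9] guard [233.7 332. ] noseend [236.1 400.5] cap [225.8 117.8] slope deg 2.0
6 tip [241.  437.1] guard [235.7 331.1] noseend [239.1 399.1] cap [224.7 118.3] slope deg 2.87
7 tip [244.6 435.4] guard [237.7 330.1] noseend [242.2 397.6] cap [223.5 118.8] slope deg 3.75
8 tip [248.2 433.5] guard [239.7 329.1] noseend [245.1 396.1] cap [222.3 119.3] slope deg 4.63
9 tip [251.7 431.6] guard [241.7 328.1] noseend [248.1 394.5] cap [221.1 119.8] slope deg 5.53
10 tip [255.2 429.6] guard [243.7 327. ] noseend [251.1 392.9] cap [220.  120.4] slope deg 6.44
11 tip [258.8 427.6] guard [245.6 325.9] noseend [254.1 391.2] cap [218.8 121. ] slope deg 7.36
4.4 tip [235.3 439.9] guard [232.5 332.5] noseend [234.3 401.3] cap [226.5 117.5] slope deg 1.49
5.4 tip [238.9 438.2] guard [234.5 331.6] noseend [237.3 399.9] cap [225.4 118. ] slope deg 2.35
6.4 tip [242.5 436.4] guard [236.5 330.7] noseend [240.4 398.5] cap [224.2 118.5] slope deg 3.22
7.4 tip [246.  434.6] guard [238.5 329.7] noseend [243.4 397. ] cap [223. 119.] slope deg 4.1
8.4 tip [249.6 432.8] guard [240.5 328.7] noseend [246.3 395.5] cap [221.8 119.5] slope deg 4.99
9.4 tip [253.1 430.8] guard [242.5 327.7] noseend [249.3 393.9] cap [220.7 120.1] slope deg 5.89
10.4 tip [256.7 428.8] guard [244.5 326.6] noseend [252.3 392.2] cap [219.5 120.6] slope deg 6.81
11.4 tip [260.2 426.8] guard [246.4 325.5] noseend [255.3 390.5] cap [218.3 121.2] slope deg 7.73
```

View pics/b10z.png

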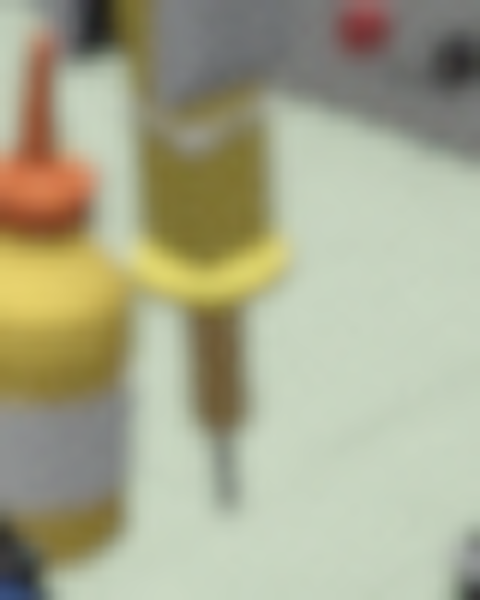

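Emit:
{"fn": "send_rows", "kwargs": {
  "increments": [
    [-1,0.03,0,0,0],
    [-1,0.06,0,0,0],
    [-1,0.075,0,0,0],
    [-1,0.075,0,0,0],
    [-1,0.075,0,0,0]
  ]
}}

```text
time: 7.15
tool_pos: [0.5564, -0.1197, 0.1078]
ee_rot: [3.046, 1.565, 2.911]
wrist_force: [0.2, -0.0, -0.8]
width: 0.0162
```

```bash
python3 st.py
```

```text
t 7.15 tcp [ 0.5564 -0.1197  0.1078] F [ 0.25 -0.   -0.78] w 0.0162 yang 82.28 x [-0.0058  0.0014 -1.    ]
q [-0.311  0.173  1.47  -0.     1.505 -1.747]
```

Emit:
{"fn": "send_rows", "kwargs": {
  "increments": [
    [-1,0,0,-0.003,0],
    [-1,0,0,-0.006,0],
    [-1,0,0,-0.009,0],
    [-1,0,0,-0.012,0],
    [-1,0,0,-0.0125,0]
  ]
}}

```text
time: 7.57
tool_pos: [0.549, -0.1179, 0.1126]
ee_rot: [0.176, 1.561, 0.042]
wrist_force: [7.7, 3.9, -4.5]
width: 0.0158
```

```bash
python3 st.py
```

```text
t 7.5667 tcp [ 0.549  -0.1179  0.1126] F [ 7.75  3.85 -4.46] w 0.0158 yang 82.31 x [ 9.6e-03  4.0e-04 -1.0e+00]
q [-0.315  0.142  1.496  0.003  1.495 -1.751]
```

Emit:
{"fn": "send_rows", "kwargs": {
  "increments": [
    [-1,0,0,0.003,0],
    [-1,0,0,0.006,0],
    [-1,0,0,0.006,0],
    [-1,0,0,0.006,0]
  ]
}}

```text
time: 7.9
tool_pos: [0.552, -0.1193, 0.1113]
ee_rot: [-0.079, 1.57, -0.213]
wrist_force: [0.5, 1.8, -0.5]
width: 0.0157
```

```bash
python3 st.py
python3 - <<'E'
from tilt import *
snap('wrist','w11'); print(edge('w11'))
im=load('w11')['image'].astype(int); pr=im[:,314:322].mean(1)
print([(v,int(pr[v,0]),int(pr[v,2])) for v in list(range(322,336))+list(range(362,378))])
E
```

```text
t 7.9 tcp [ 0.552  -0.1193  0.1113] F [ 0.48  1.76 -0.51] w 0.0157 yang 82.28 x [ 6.e-04 -1.e-04 -1.e+00]
q [-0.313  0.156  1.482  0.     1.503 -1.749]
(275.67, 293, 13)
[(322, 122, 26), (323, 120, 21), (324, 122, 22), (325, 122, 23), (326, 123, 26), (327, 122, 26), (328, 121, 43), (329, 126, 100), (330, 168, 161), (331, 214, 205), (332, 199, 115), (333, 207, 0), (334, 222, 0), (335, 226, 0), (362, 239, 0), (363, 239, 0), (364, 239, 0), (365, 239, 0), (366, 236, 0), (367, 232, 0), (368, 226, 0), (369, 217, 115), (370, 197, 165), (371, 191, 173), (372, 190, 174), (373, 190, 174), (374, 189, 173), (375, 191, 174), (376, 191, 174), (377, 190, 174)]
```

Run:
```python
from tf import *
print('..')
for d in ([21.8,1.8,3.7],[21.8,1.5,3.7],[21.8,1.2,4]): print(solve(d),solve2(d))
snap('scene','s11')
o=robot.get_obs();print(o['tool_pos'])
im=load('s11')['image'][:,:,::-1]
x,y,w,h=360,215,50,60
cv2.imwrite('pics/b11z.png',cv2.resize(im[y:y+h,x:x+w],None,fx=10,fy=10,interpolation=cv2.INTER_CUBIC))
```

```text
(np.float64(6.47), array([5.19, 1.23]), array([0., 0., 0.])) (np.float64(6.67), array([4.52]), array([-0.03, -0.19,  0.22]))
(np.float64(5.25), array([4.86, 2.11]), array([-0.,  0.,  0.])) (np.float64(5.61), array([3.72]), array([-0.05, -0.33,  0.39]))
..
(np.float64(8.12), array([7.19, 2.45]), array([ 0.,  0., -0.])) (np.float64(8.5), array([5.83]), array([-0.05, -0.38,  0.44]))
(np.float64(8.3), array([6.69, 1.62]), array([-0., -0., -0.])) (np.float64(8.55), array([5.79]), array([-0.03, -0.25,  0.29]))
(np.float64(8.6), array([ 5.71, -0.16]), array([-0., -0.,  0.])) (np.float64(8.57), array([5.79]), array([ 0.  ,  0.02, -0.03]))
[ 0.55188795 -0.11928515  0.1109251 ]
```

View pics/b11z.png

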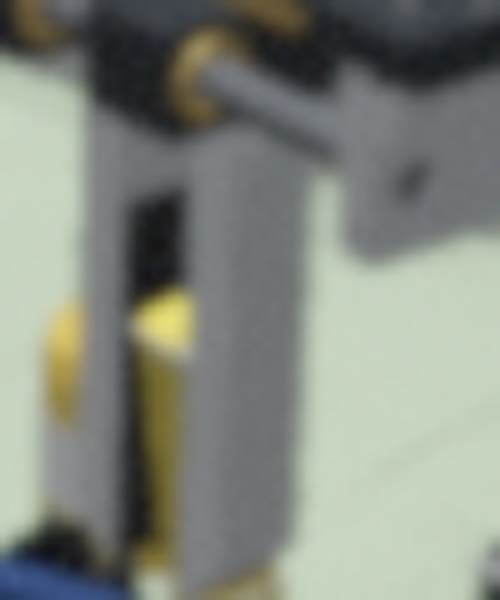

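Emit:
{"fn": "send_rows", "kwargs": {
  "increments": [
    [-1,0,0,-0.006,0],
    [-1,0,0,-0.012,0],
    [-1,0,0,-0.018,0],
    [-1,0,0,-0.0225,0],
    [-1,0,0,-0.0225,0]
  ]
}}

```text
time: 8.42
tool_pos: [0.5306, -0.1159, 0.111]
ee_rot: [0.23, 1.567, 0.095]
wrist_force: [4.9, 2.4, 0.0]
width: 0.0158
```

```bash
python3 st.py
```

```text
t 8.4167 tcp [ 0.5306 -0.1159  0.111 ] F [4.86 2.4  0.01] w 0.0158 yang 82.29 x [ 4.2e-03  4.0e-04 -1.0e+00]
q [-0.321  0.106  1.538  0.002  1.493 -1.757]
```

Emit:
{"fn": "send_rows", "kwargs": {
  "increments": [
    [-1,0,0,0.003,0],
    [-1,0,0,0.006,0],
    [-1,0,0,0.006,0],
    [-1,0,0,0.006,0]
  ]
}}

```text
time: 8.75
tool_pos: [0.5347, -0.1171, 0.1099]
ee_rot: [-3.077, 1.568, 3.071]
wrist_force: [-0.8, 1.4, -0.1]
width: 0.0156
```

```bash
python3 st.py
python3 - <<'E'
from tilt import *
snap('wrist','w12'); print(edge('w12'))
im=load('w12')['image'].astype(int); pr=im[:,314:322].mean(1)
print([(v,int(pr[v,0]),int(pr[v,2])) for v in list(range(322,336))+list(range(362,378))])
E
```

```text
t 8.75 tcp [ 0.5347 -0.1171  0.1099] F [-0.81  1.38 -0.1 ] w 0.0156 yang 82.27 x [-2.9e-03  2.0e-04 -1.0e+00]
q [-3.190e-01  1.220e-01  1.524e+00 -1.000e-03  1.499e+00 -1.755e+00]
(298.58, 330, 56)
[(322, 110, 31), (323, 109, 26), (324, 110, 29), (325, 108, 25), (326, 110, 28), (327, 110, 27), (328, 110, 27), (329, 111, 31), (330, 113, 56), (331, 141, 131), (332, 199, 189), (333, 188, 105), (334, 200, 0), (335, 211, 0), (362, 238, 0), (363, 238, 0), (364, 238, 0), (365, 238, 0), (366, 238, 0), (367, 238, 0), (368, 237, 0), (369, 236, 0), (370, 235, 0), (371, 233, 68), (372, 220, 197), (373, 154, 141), (374, 129, 118), (375, 168, 153), (376, 191, 175), (377, 191, 175)]
```

```bash
python3 -c "
from tilt import *
zoom(['w11','w12'],'z12',(270,365,230,380))"
```

```text
(no output)
```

View pics/z12.png

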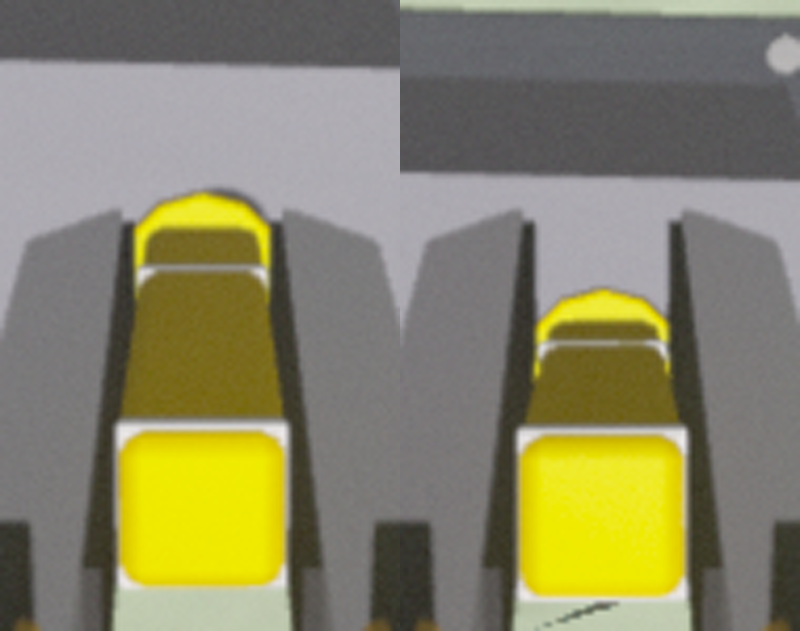

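Run:
```python
from tf import *
print('..')
for d in ([44.7,3.3,6.5],[44.7,3,7]): print(solve(d),solve2(d))
```

```text
(np.float64(6.47), array([5.19, 1.23]), array([0., 0., 0.])) (np.float64(6.67), array([4.52]), array([-0.03, -0.19,  0.22]))
(np.float64(5.25), array([4.86, 2.11]), array([-0.,  0.,  0.])) (np.float64(5.61), array([3.72]), array([-0.05, -0.33,  0.39]))
..
(np.float64(16.97), array([14.48,  4.28]), array([0., 0., 0.])) (np.float64(17.45), array([11.98]), array([-0.04, -0.64,  0.7 ]))
(np.float64(17.25), array([12.99,  1.67]), array([-0., -0., -0.])) (np.float64(17.44), array([12.01]), array([-0.02, -0.25,  0.28]))
```

Emit:
{"fn": "send_rows", "kwargs": {
  "increments": [
    [-1,0,0,0.006,0],
    [-1,0,0,0.012,0],
    [-1,0,0,0.018,0],
    [-1,0,0,0.024,0],
    [-1,0,0,0.027,0]
  ]
}}

```text
time: 9.22
tool_pos: [0.5601, -0.1193, 0.1101]
ee_rot: [2.842, 1.563, 2.708]
wrist_force: [-6.6, 5.2, 4.3]
width: 0.0157
```

```bash
python3 st.py
python3 - <<'E'
from tilt import *
snap('wrist','w13'); print(edge('w13'))
im=load('w13')['image'].astype(int); pr=im[:,314:322].mean(1)
print([(v,int(pr[v,0]),int(pr[v,2])) for v in list(range(322,336))+list(range(362,378))])
zoom(['w5','w13'],'z13',(270,365,230,380))
E
```

```text
t 9.2167 tcp [ 0.5601 -0.1193  0.1101] F [-6.55  5.19  4.33] w 0.0157 yang 82.3 x [-0.0071  0.0033 -1.    ]
q [-3.090e-01  1.800e-01  1.457e+00  1.000e-03  1.512e+00 -1.746e+00]
(270.0, 289, 32)
[(322, 127, 23), (323, 126, 22), (324, 126, 21), (325, 126, 17), (326, 127, 21), (327, 125, 30), (328, 122, 77), (329, 147, 140), (330, 198, 191), (331, 211, 180), (332, 202, 64), (333, 218, 0), (334, 226, 0), (335, 229, 0), (362, 238, 0), (363, 238, 0), (364, 237, 0), (365, 236, 0), (366, 231, 0), (367, 224, 0), (368, 214, 113), (369, 197, 163), (370, 191, 172), (371, 190, 173), (372, 190, 173), (373, 190, 174), (374, 190, 173), (375, 190, 173), (376, 191, 173), (377, 190, 173)]
```

View pics/z13.png

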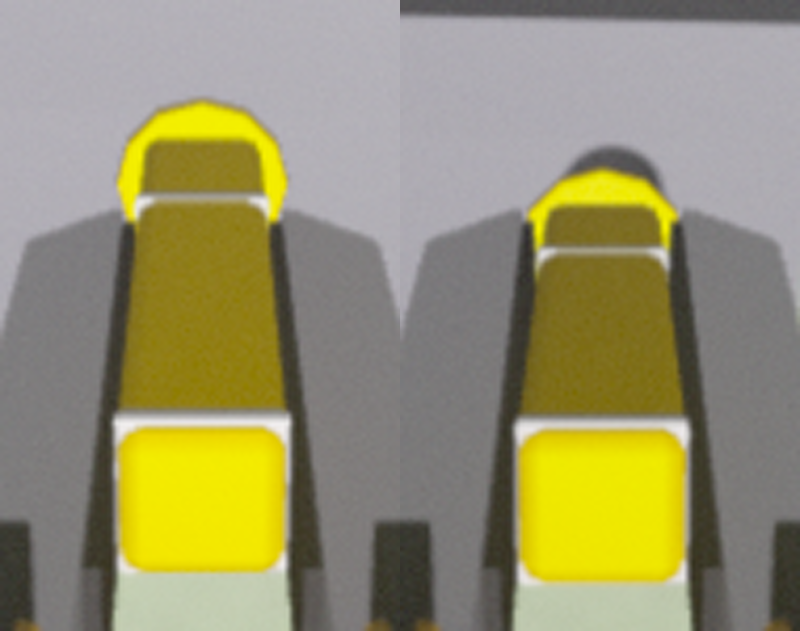

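Emit:
{"fn": "send_rows", "kwargs": {
  "increments": [
    [-1,0,0,-0.006,0],
    [-1,0,0,-0.012,0],
    [-1,0,0,-0.018,0],
    [-1,0,0,-0.0195,0],
    [-1,0,0,-0.0195,0]
  ]
}}

```text
time: 9.68
tool_pos: [0.5457, -0.1176, 0.1109]
ee_rot: [0.214, 1.562, 0.079]
wrist_force: [6.3, 2.6, -2.7]
width: 0.0156
```

```bash
python3 st.py
```

```text
t 9.6833 tcp [ 0.5457 -0.1176  0.1109] F [ 6.33  2.57 -2.74] w 0.0156 yang 82.29 x [ 8.3e-03  7.0e-04 -1.0e+00]
q [-0.316  0.137  1.505  0.003  1.492 -1.752]
```

Emit:
{"fn": "send_rows", "kwargs": {
  "increments": [
    [-1,0,0,0.003,0],
    [-1,0,0,0.006,0],
    [-1,0,0,0.006,0],
    [-1,0,0,0.006,0]
  ]
}}

```text
time: 10.02
tool_pos: [0.5491, -0.119, 0.1105]
ee_rot: [0.136, 1.57, 0.002]
wrist_force: [1.6, 2.4, 0.1]
width: 0.0158
```

```bash
python3 st.py
python3 - <<'E'
from tf import *
snap('wrist','w14'); print(edge('w14'))
im=load('w14')['image'].astype(int); pr=im[:,314:322].mean(1)
print([(v,int(pr[v,0]),int(pr[v,2])) for v in list(range(327,333))+list(range(366,374))])
E
```

```text
t 10.0167 tcp [ 0.5491 -0.119   0.1105] F [1.61 2.35 0.1 ] w 0.0158 yang 82.27 x [ 4.e-04  0.e+00 -1.e+00]
q [-0.314  0.15   1.49   0.     1.5   -1.75 ]
(np.float64(6.47), array([5.19, 1.23]), array([0., 0., 0.])) (np.float64(6.67), array([4.52]), array([-0.03, -0.19,  0.22]))
(np.float64(5.25), array([4.86, 2.11]), array([-0.,  0.,  0.])) (np.float64(5.61), array([3.72]), array([-0.05, -0.33,  0.39]))
(280.32, 296, 35)
[(327, 117, 25), (328, 118, 44), (329, 125, 100), (330, 169, 164), (331, 214, 203), (332, 200, 115), (366, 237, 0), (367, 234, 0), (368, 230, 0), (369, 226, 91), (370, 207, 173), (371, 195, 178), (372, 192, 176), (373, 192, 175)]
```

Emit:
{"fn": "send_rows", "kwargs": {
  "increments": [
    [-1,-0.03,0,0,0],
    [-1,-0.06,0,0,0],
    [-1,-0.08,0,0,0],
    [-1,-0.08,0,0,0],
    [-1,-0.08,0,0,0]
  ]
}}

```text
time: 10.48
tool_pos: [0.5492, -0.1198, 0.1914]
ee_rot: [-0.597, 1.568, -0.732]
wrist_force: [0.2, -0.6, -1.3]
width: 0.0161
```

```bash
python3 st.py
python3 - <<'E'
from tf import *
snap('wrist','w15'); snap('scene','s15'); print(edge('w15'))
print(solve2([26.5,1.8,4]))
im=load('s15')['image'][:,:,::-1]
x,y,w,h=360,195,50,75
cv2.imwrite('pics/b15z.png',cv2.resize(im[y:y+h,x:x+w],None,fx=8,fy=8,interpolation=cv2.INTER_CUBIC))
E
python3 st.py
```

```text
t 10.4833 tcp [ 0.5492 -0.1198  0.1914] F [ 0.18 -0.56 -1.35] w 0.0161 yang 82.23 x [ 0.0022 -0.002  -1.    ]
q [-3.150e-01  1.150e-01  1.368e+00 -1.000e-03  1.656e+00 -1.750e+00]
(np.float64(6.47), array([5.19, 1.23]), array([0., 0., 0.])) (np.float64(6.67), array([4.52]), array([-0.03, -0.19,  0.22]))
(np.float64(5.25), array([4.86, 2.11]), array([-0.,  0.,  0.])) (np.float64(5.61), array([3.72]), array([-0.05, -0.33,  0.39]))
(280.39, 296, 32)
(np.float64(10.43), array([7.]), array([-0.05, -0.48,  0.55]))
t 10.5833 tcp [ 0.5478 -0.119   0.1883] F [ 0.96  0.97 -1.44] w 0.0157 yang 82.25 x [-3.5e-03  4.0e-04 -1.0e+00]
q [-3.150e-01  1.170e-01  1.372e+00 -1.000e-03  1.656e+00 -1.750e+00]
```

View pics/b15z.png

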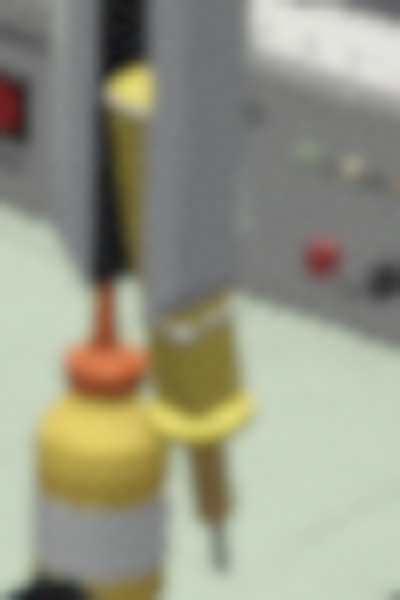

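```bash
cat > scfit.py <<'E'
from h import *
from scipy.optimize import least_squares
def fit(f,T,yang,m,off,z,dz0,lean=0):
    y=np.radians(yang); j=np.array([np.cos(y),np.sin(y),0]); zz=np.array([np.sin(y),-np.cos(y),0])
    def pred(th,dz=dz0):
        a=th+lean; up=np.array([0,0,1])*np.cos(a)-zz*np.sin(a); fr=-(zz*np.cos(a)+np.array([0,0,1])*np.sin(a)); g=np.array(T)+[0,0,.0188]+zz*dz
        P=lambda p:(proj(f,p)-off+.5)*z-.5
        ring=np.array([P(g-up*.053+.012*(np.cos(t)*fr+np.sin(t)*j)) for t in np.linspace(0,6.28,60)])
        o={'tip':P(g-up*.0965),'nose':P(g-up*.081),'gl':ring[ring[:,0].argmin()],'gr':ring[ring[:,0].argmax()]}
        c=[P(g+up*.03+.008*(s*fr+t*j)) for s in(1,-1) for t in (1,-1)]
        o['capL']=min(c,key=lambda p:p[0])
        return o
    keys=[k for k in m]
    def res(q): 
        o=pred(q[0]); return np.concatenate([(o[k]-m[k])+q[1:3] for k in keys])
    s=least_squares(res,[.15,0,0],x_scale=[.1,10,10]); print(np.degrees(s.x[0]).round(2),s.x[1:].round(1)); print(keys,s.fun.round(1).reshape(-1,2).tolist())
if __name__=='__main__':
    m={'tip':(221,570),'nose':(213,518),'gl':(146,412),'gr':(256,404)}
    for T in([.5492,-.1198,.1914],[.5478,-.119,.1883]):
        fit('s15',T,82.25,m,np.array([360,195]),8,.007); fit('s15',T,82.25,{**m,'capL':(104,97)},np.array([360,195]),8,.007)
E
python3 scfit.py
```

```text
10.18 [-0.8  0.9]
['tip', 'nose', 'gl', 'gr'] [[-0.6, 2.0], [0.6, -3.1], [0.5, 1.0], [-0.5, 0.1]]
11.57 [-5.6  6.3]
['tip', 'nose', 'gl', 'gr', 'capL'] [[2.4, 2.9], [2.4, -1.5], [0.3, 4.7], [-1.0, 2.2], [-4.1, -8.4]]
10.08 [  7.1 -12.7]
['tip', 'nose', 'gl', 'gr'] [[-0.7, 1.9], [0.6, -3.2], [0.6, 1.0], [-0.5, 0.3]]
11.46 [ 2.2 -7.4]
['tip', 'nose', 'gl', 'gr', 'capL'] [[2.3, 2.6], [2.3, -1.7], [0.3, 4.6], [-1.1, 2.3], [-3.7, -7.9]]
```

Run:
```python
from h import *
for b,t in (((279,208),(277,135)),((117,252),(103,160)),((150,255),(150,205))):
    P=atz('scene0',b,0); o,d=ray('scene0',t)
    # z at horizontal-nearest
    s=((P-o)[:2]@d[:2])/(d[:2]@d[:2]); print(P.round(3),(o+d*s).round(3))
for p in ((160,190),(160,350),(125,145),(120,365)):
  for z in (0,.1,.17): print(p,z,atz('top0',p,z).round(3))
```

```text
[0.781 0.454 0.   ] [0.784 0.452 0.207]
[0.327 0.514 0.   ] [0.331 0.512 0.23 ]
[ 0.379  0.441 -0.   ] [0.395 0.434 0.125]
(160, 190) 0 [0.713 0.4   0.   ]
(160, 190) 0.1 [0.681 0.364 0.1  ]
(160, 190) 0.17 [0.659 0.338 0.17 ]
(160, 350) 0 [0.363 0.383 0.   ]
(160, 350) 0.1 [0.368 0.349 0.1  ]
(160, 350) 0.17 [0.372 0.325 0.17 ]
(125, 145) 0 [0.822 0.487 0.   ]
(125, 145) 0.1 [0.779 0.441 0.1  ]
(125, 145) 0.17 [0.749 0.41  0.17 ]
(120, 365) 0 [0.333 0.466 0.   ]
(120, 365) 0.1 [0.342 0.423 0.1  ]
(120, 365) 0.17 [0.347 0.393 0.17 ]
```

Run:
```python
from h import *
for p in ((510,60),(490,200),(490,340)):
  for z in (0,.1,.2): print(p,z,atz('w2',p,z).round(3))
for p in ((475,250),(480,160)):
  for z in (0,.1,.2): print(p,z,atz('w1',p,z).round(3))
```

```text
(510, 60) 0 [0.434 0.399 0.   ]
(510, 60) 0.1 [0.449 0.351 0.1  ]
(510, 60) 0.2 [0.464 0.304 0.2  ]
(490, 200) 0 [0.558 0.389 0.   ]
(490, 200) 0.1 [0.538 0.344 0.1  ]
(490, 200) 0.2 [0.518 0.299 0.2  ]
(490, 340) 0 [ 0.708  0.403 -0.   ]
(490, 340) 0.1 [0.646 0.354 0.1  ]
(490, 340) 0.2 [0.584 0.306 0.2  ]
(475, 250) 0 [0.471 0.395 0.   ]
(475, 250) 0.1 [0.437 0.353 0.1  ]
(475, 250) 0.2 [0.403 0.311 0.2  ]
(480, 160) 0 [0.377 0.393 0.   ]
(480, 160) 0.1 [0.367 0.352 0.1  ]
(480, 160) 0.2 [0.358 0.31  0.2  ]
```

Emit:
{"fn": "send_rows", "kwargs": {
  "increments": [
    [-1,0,0.025,-0.01,-0.02],
    [-1,0,0.065,-0.027,-0.05],
    [-1,0,0.105,-0.043,-0.089],
    [-1,0,0.145,-0.06,-0.089],
    [-1,0,0.183,-0.076,-0.089]
  ]
}}

```text
time: 11.0
tool_pos: [0.4973, 0.0694, 0.1876]
ee_rot: [-2.99, 1.566, -3.037]
wrist_force: [0.7, 0.3, -0.6]
width: 0.0158
```

```bash
python3 st.py
```

```text
t 11.0 tcp [0.4973 0.0694 0.1876] F [ 0.73  0.31 -0.58] w 0.0158 yang 87.31 x [-4.7e-03 -5.0e-04 -1.0e+00]
q [ 0.026 -0.012  1.508 -0.     1.65  -1.498]
```

Emit:
{"fn": "send_rows", "kwargs": {
  "increments": [
    [-1,0.005,0.04,-0.012,0],
    [-1,0.01,0.08,-0.025,0],
    [-1,0.015,0.12,-0.037,0],
    [-1,0.02,0.16,-0.05,0],
    [-1,0.02,0.189,-0.058,0]
  ]
}}

```text
time: 11.42
tool_pos: [0.4469, 0.2614, 0.1666]
ee_rot: [-2.739, 1.564, -2.783]
wrist_force: [0.0, 0.0, -0.1]
width: 0.0155
```

Emit:
{"fn": "send_rows", "kwargs": {
  "increments": [
    [-1,0,0,0,0],
    [-1,0,0,0,0],
    [-1,0,0,0,0]
  ]
}}

```text
time: 11.67
tool_pos: [0.4494, 0.2589, 0.1687]
ee_rot: [-2.396, 1.567, -2.442]
wrist_force: [-0.6, -0.5, -0.6]
width: 0.0159
```

```bash
python3 st.py
python3 - <<'E'
from tilt import *
snap('wrist','w16'); snap('scene','s16'); snap('top','t16'); print(edge('w16'))
im=load('s16')['image'][:,:,::-1]
x,y,w,h=190,170,110,120
cv2.imwrite('pics/b16.png',cv2.resize(im[y:y+h,x:x+w],None,fx=5,fy=5,interpolation=cv2.INTER_CUBIC))
im=load('w16')['image'][:,:,::-1]
cv2.imwrite('pics/a16.png',cv2.resize(im[150:390,220:420],None,fx=2.5,fy=2.5,interpolation=cv2.INTER_CUBIC))
E
python3 st.py
```

```text
t 11.6667 tcp [0.4494 0.2589 0.1687] F [-0.62 -0.47 -0.57] w 0.0159 yang 87.39 x [-0.0027 -0.0022 -1.    ]
q [ 4.140e-01  3.000e-02  1.504e+00 -1.000e-03  1.611e+00 -1.111e+00]
(256.49, 275, 0)
t 11.8167 tcp [0.4504 0.2583 0.1699] F [ 0.04 -0.51 -0.51] w 0.0156 yang 87.25 x [-7.e-04 -8.e-04 -1.e+00]
q [ 0.412  0.029  1.502 -0.     1.611 -1.111]
```

View pics/a16.png

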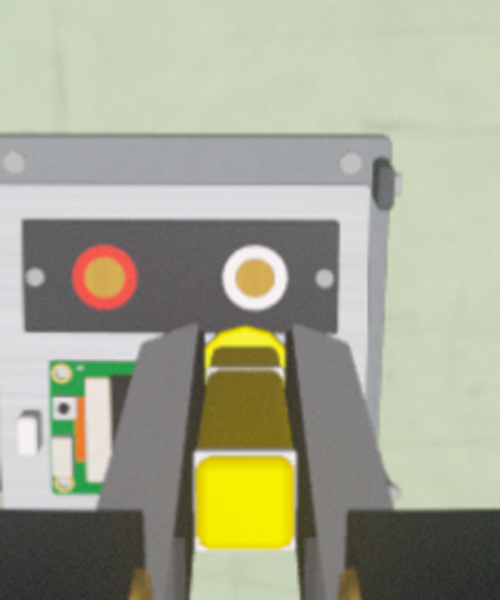

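View pics/b16.png

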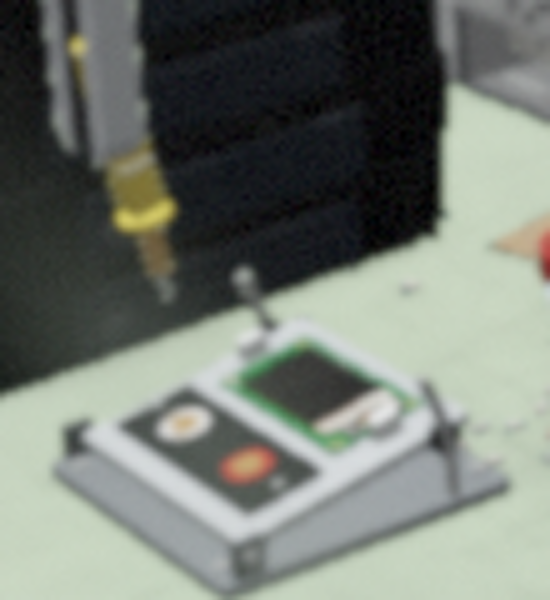

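View pics/t16.png

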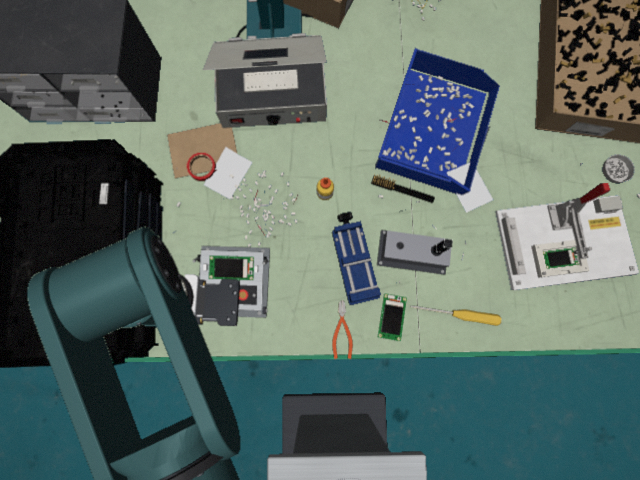

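Run:
```python
from m import *
print('-----')
from fit2 import d1,d2
print('=====')
T=np.array([.4499,.2586,.1693]); y=np.radians(87.3); z=np.array([np.sin(y),-np.cos(y),0]); 
b=lambda x,y_:np.array([190+(x+.5)/5-.5,170+(y_+.5)/5-.5]); a=lambda x,y_:('w16',np.array([220+(x+.5)/2.5-.5,150+(y_+.5)/2.5-.5]))
for th in (10,11):
    t=np.radians(th); up=np.array([0,0,1])*np.cos(t)-z*np.sin(t); tip=T+[0,0,.0188]+z*.007-up*.097; print('tip',tip.round(4),proj('s16',tip),b(168,298)); 
    off=proj('s16',tip)-b(168,300)
    print('off',off)
    w=b(183,422)+off; r=b(248,465)+off
    p('white',('s16',w),a(255,278)); p('red',('s16',r),a(104,277))
    p('white',('s16',w),a(255,278),d1(482,297),d2(487,297));p('red',('s16',r),a(104,277),d1(268,294),d2(318,295))
p('white w',a(255,278),d1(482,297),d2(487,297))
```

```text
ytop [ 0.5681 -0.1211  0.1395] [0.1, 0.1]
btop [ 0.5565 -0.195   0.1407] [0.2, 0.2]
hTL [ 0.5836 -0.0829  0.0467] [21.7, 21.7]
h near [ 0.5245 -0.2196  0.0558] [1.1, 1.1]
h BRfar [ 0.569  -0.2299  0.0593] [4.2, 4.2]
foot nr [ 0.5104 -0.2218  0.017 ] [0.5, 0.5]
white [0.4764 0.2575 0.035 ] [0.3, 0.3]
red [0.4745 0.2049 0.0349] [0.5, 0.5]
0.05257254843658021
screwL [0.4781 0.2806 0.0363] [0.7, 0.7]
screwR [0.4729 0.1817 0.0358] [0.1, 0.1]
face front left [0.4487 0.2965 0.0259] [0.4, 0.4]
face front right [0.4431 0.1652 0.0273] [0.5, 0.5]
face back left [0.5656 0.2923 0.043 ] [2.4, 2.4]
back right [0.5605 0.1632 0.0448] [1.6, 1.6]
n [-0.14519678  0.0181287   0.9892367 ]
8.406336098601386
0.13137674126391105
0.12927762165311138
0.11820997288112854
0.11867720404119776
yellow at z .140 [ 0.56808755 -0.12101257  0.14      ] [ 0.56729031 -0.12170049  0.14      ]
cap [ 0.5768 -0.1142  0.14  ]
cap [ 0.5754 -0.1299  0.14  ]
cap [ 0.5589 -0.1271  0.14  ]
cap [ 0.5611 -0.1117  0.14  ]
holder top [ 0.5996 -0.0953  0.055 ]
holder top [ 0.545  -0.0876  0.055 ]
holder top [ 0.5238 -0.2198  0.055 ]
ho
[... 977 characters left out ...]
8  0.00110788 0.00127017]
n [-0.1756  0.0059  0.9844]
[0.4794 0.2608 0.0294]
[0.477  0.2088 0.0292]
=====
tip [0.4737 0.2575 0.0926] [222.99844509 230.67087576] [223.2 229.2]
off [-0.20155491  1.07087576]
white [0.4781 0.2608 0.0312] [0.6, 0.6]
red [0.4759 0.2083 0.0304] [0.4, 0.4]
white [0.4784 0.2606 0.0317] [1.1, 0.1, 1.5, 0.6]
red [0.4761 0.2083 0.0308] [0.8, 0.1, 1.4, 0.8]
tip [0.4754 0.2574 0.0929] [223.64907654 230.32778386] [223.2 229.2]
off [0.44907654 0.72778386]
white [0.4788 0.2605 0.0315] [0.2, 0.2]
red [0.4766 0.208  0.0306] [0.4, 0.4]
white [0.4787 0.2604 0.032 ] [0.4, 0.3, 1.1, 0.9]
red [0.4764 0.2082 0.0311] [0.7, 0.4, 1.0, 1.2]
white w [0.478  0.2603 0.0349] [0.7, 0.8, 0.3]
```

Emit:
{"fn": "send_rows", "kwargs": {
  "increments": [
    [-1,0.015,0.001,0.001,0],
    [-1,0.03,0.002,0.002,0],
    [-1,0.042,0.003,0.002,0],
    [-1,0.048,0.003,0.002,0],
    [-1,0.048,0.003,0.002,0]
  ]
}}

```text
time: 12.23
tool_pos: [0.4513, 0.2615, 0.1204]
ee_rot: [-2.67, 1.567, -2.717]
wrist_force: [-0.1, -0.5, -0.1]
width: 0.0162
```

```bash
python3 st.py
python3 - <<'E'
from tilt import *
snap('wrist','w17'); snap('scene','s17')
im=load('s17')['image'][:,:,::-1]
x,y,w,h=200,185,70,75
cv2.imwrite('pics/b17.png',cv2.resize(im[y:y+h,x:x+w],None,fx=8,fy=8,interpolation=cv2.INTER_CUBIC))
im=load('w17')['image'][:,:,::-1]
cv2.imwrite('pics/a17.png',cv2.resize(im[150:390,220:420],None,fx=2.5,fy=2.5,interpolation=cv2.INTER_CUBIC))
E
python3 st.py
```

```text
t 12.2333 tcp [0.4513 0.2615 0.1204] F [-0.11 -0.46 -0.09] w 0.0162 yang 87.3 x [-0.0035 -0.0016 -1.    ]
q [ 0.416  0.06   1.57  -0.     1.516 -1.107]
t 12.3333 tcp [0.4524 0.2623 0.1227] F [-0.15  0.23 -0.26] w 0.0158 yang 87.33 x [ 1.e-04  1.e-04 -1.e+00]
q [ 0.417  0.058  1.566  0.     1.517 -1.107]
```

View pics/a17.png

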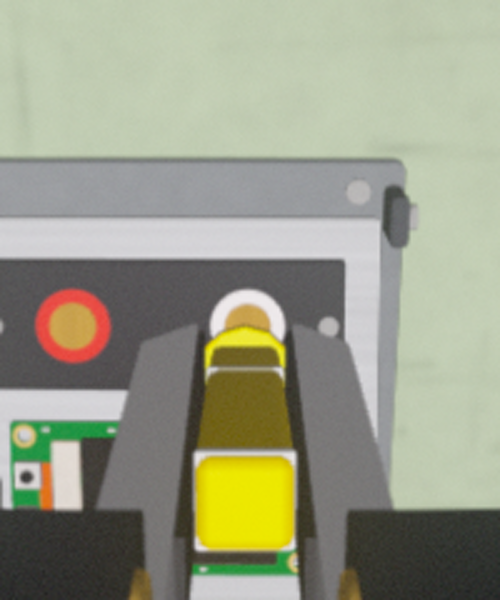

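View pics/b17.png

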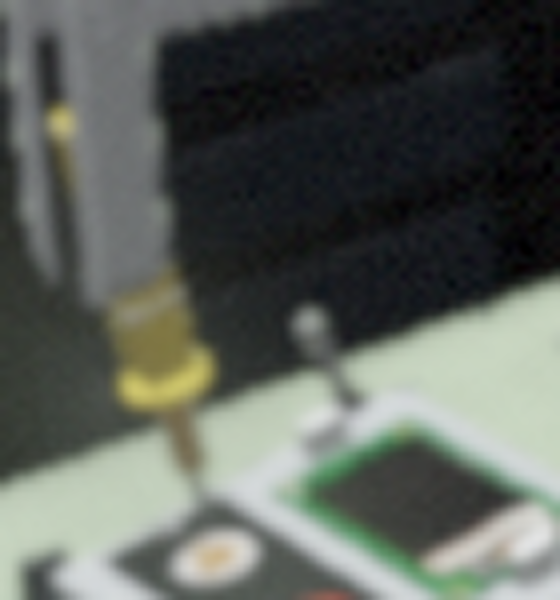

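Emit:
{"fn": "send_rows", "kwargs": {
  "increments": [
    [-1,0.004,0,0.0007,0],
    [-1,0.008,0,0.0014,0],
    [-1,0.01,0,0.0018,0],
    [-1,0.01,0,0.0018,0]
  ]
}}

```text
time: 12.67
tool_pos: [0.4538, 0.2625, 0.112]
ee_rot: [-2.738, 1.57, -2.783]
wrist_force: [-0.6, 0.5, -0.1]
width: 0.0157
```

Emit:
{"fn": "send_rows", "kwargs": {
  "increments": [
    [-1,0.001,0,0.0002,0],
    [-1,0.001,0,0.0002,0]
  ]
}}

```text
time: 12.83
tool_pos: [0.4542, 0.2626, 0.1114]
ee_rot: [1.116, 1.571, 1.07]
wrist_force: [-0.5, -0.8, -1.0]
width: 0.0156
```

```bash
python3 st.py
```

```text
t 12.8333 tcp [0.4542 0.2626 0.1114] F [-0.47 -0.84 -0.98] w 0.0156 yang 87.38 x [ 0.e+00  1.e-04 -1.e+00]
q [ 0.416  0.069  1.578  0.     1.495 -1.109]
```

Emit:
{"fn": "send_rows", "kwargs": {
  "increments": [
    [-1,0.001,0,0.0002,0],
    [-1,0.002,-0.0005,0.0004,0]
  ]
}}

```text
time: 13.0
tool_pos: [0.4547, 0.2622, 0.1096]
ee_rot: [0.608, 1.57, 0.562]
wrist_force: [-0.4, 0.3, -0.2]
width: 0.0159
```

Emit:
{"fn": "send_rows", "kwargs": {
  "increments": [
    [-1,0.001,0,0.0002,0],
    [-1,0.001,0,0.0002,0]
  ]
}}

```text
time: 13.17
tool_pos: [0.4547, 0.2619, 0.1082]
ee_rot: [-2.828, 1.57, -2.874]
wrist_force: [-0.1, 1.0, -1.2]
width: 0.0159
```

```bash
python3 st.py
python3 - <<'E'
from tilt import *
snap('scene','s18')
im=load('s18')['image'][:,:,::-1]
x,y,w,h=200,185,70,75
cv2.imwrite('pics/b18.png',cv2.resize(im[y:y+h,x:x+w],None,fx=8,fy=8,interpolation=cv2.INTER_CUBIC))
E
python3 st.py
```

```text
t 13.1667 tcp [0.4547 0.2619 0.1082] F [-0.1   0.97 -1.23] w 0.0159 yang 87.37 x [-3.e-04 -1.e-04 -1.e+00]
q [ 0.415  0.071  1.582  0.     1.489 -1.11 ]
t 13.2167 tcp [0.4547 0.262  0.1083] F [-0.89  0.68 -1.08] w 0.0159 yang 87.38 x [-2.e-04 -0.e+00 -1.e+00]
q [ 0.415  0.071  1.582  0.     1.489 -1.11 ]
```

View pics/b18.png

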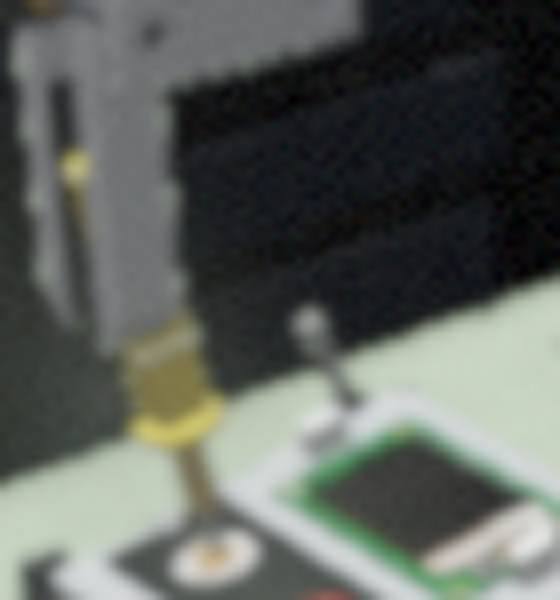

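Emit:
{"fn": "send_rows", "kwargs": {
  "increments": [
    [-1,0.001,0,0.0002,0],
    [-1,0.001,0,0.0002,0]
  ]
}}

```text
time: 13.38
tool_pos: [0.4551, 0.2621, 0.1075]
ee_rot: [0.636, 1.57, 0.59]
wrist_force: [-0.7, 0.1, 0.0]
width: 0.0157
```

Emit:
{"fn": "send_rows", "kwargs": {
  "increments": [
    [-1,0.001,0,0.0002,0],
    [-1,0.001,0,0.0002,0]
  ]
}}

```text
time: 13.55
tool_pos: [0.4553, 0.2621, 0.1065]
ee_rot: [0.67, 1.57, 0.624]
wrist_force: [-0.3, 0.9, 0.5]
width: 0.0157
```

Run:
```python
from tilt import *
for i in range(4):
    snap('scene','s19'); o=robot.get_obs(); print(o['tool_pos'].round(4),o['wrist_force'].round(2))
im=load('s19')['image'][:,:,::-1]
x,y,w,h=200,215,50,50
cv2.imwrite('pics/b19.png',cv2.resize(im[y:y+h,x:x+w],None,fx=12,fy=12,interpolation=cv2.INTER_CUBIC))
```

```text
[0.4553 0.2621 0.1066] [-0.34 -0.3   0.38]
[0.4553 0.2621 0.1067] [-0.29 -0.14  0.33]
[0.4553 0.2621 0.1067] [-0.25  0.46  0.73]
[0.4553 0.2621 0.1067] [-0.6   1.05  0.81]
```

View pics/b19.png

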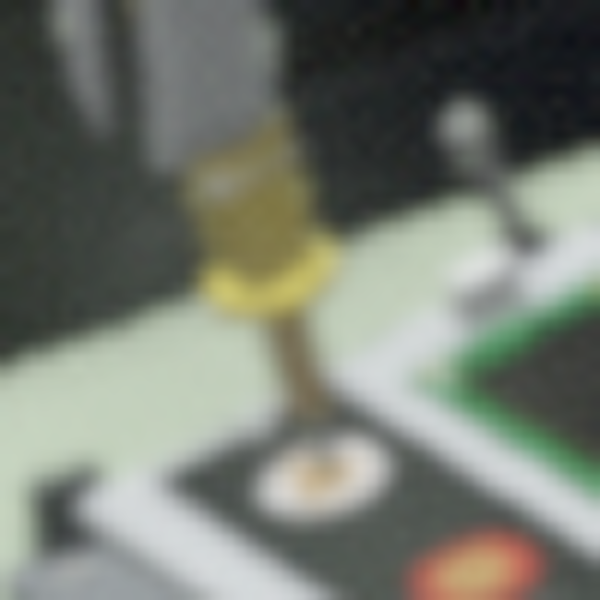

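Emit:
{"fn": "send_rows", "kwargs": {
  "increments": [
    [-1,0.0015,0,0.0003,0],
    [-1,0.003,0,0.0005,0],
    [-1,0.003,0,0.0005,0]
  ]
}}

```text
time: 14.0
tool_pos: [0.4558, 0.2621, 0.1035]
ee_rot: [0.452, 1.57, 0.406]
wrist_force: [-0.5, -0.1, 1.1]
width: 0.016
```

Run:
```python
from tilt import *
F=[]
for i in range(6):
    snap('scene','s20'); o=robot.get_obs(); F.append(o['wrist_force']); print(o['time'],o['tool_pos'].round(4))
print(np.mean(F,0),np.std(F,0))
snap('wrist','w20')
im=load('s20')['image'][:,:,::-1]
x,y,w,h=200,215,50,50
cv2.imwrite('pics/b20.png',cv2.resize(im[y:y+h,x:x+w],None,fx=12,fy=12,interpolation=cv2.INTER_CUBIC))
```

```text
14.05 [0.4558 0.2621 0.1037]
14.1 [0.4558 0.2621 0.1037]
14.15 [0.4558 0.2621 0.1037]
14.2 [0.4558 0.2621 0.1037]
14.25 [0.4558 0.2621 0.1037]
14.3 [0.4558 0.262  0.1037]
[-0.14678708  0.10621018  1.73833653] [0.49189071 0.44649292 0.26079515]
```

View pics/b20.png

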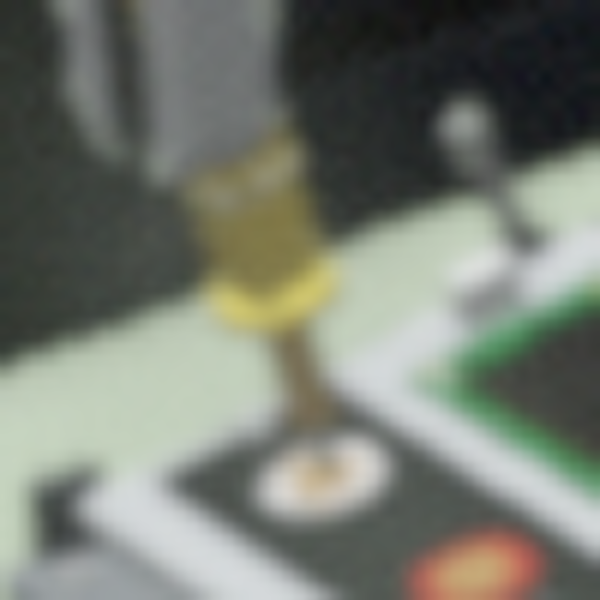

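Emit:
{"fn": "send_rows", "kwargs": {
  "increments": [
    [-1,0.0003,0,0,0],
    [-1,0.0003,0,0,0],
    [-1,0.0003,0,0,0],
    [-1,0.0003,0,0,0],
    [-1,0.0003,0,0,0]
  ]
}}

```text
time: 14.77
tool_pos: [0.4558, 0.262, 0.1033]
ee_rot: [0.46, 1.57, 0.414]
wrist_force: [-0.6, 0.3, 1.9]
width: 0.0158
```

Emit:
{"fn": "send_rows", "kwargs": {
  "increments": [
    [-1,0,0,0,0],
    [-1,0,0,0,0],
    [-1,0,0,0,0],
    [-1,0,0,0,0],
    [-1,0,0,0,0]
  ]
}}

```text
time: 15.18
tool_pos: [0.4557, 0.262, 0.1033]
ee_rot: [0.567, 1.57, 0.521]
wrist_force: [0.2, 0.1, 1.4]
width: 0.0158
```

Emit:
{"fn": "send_rows", "kwargs": {
  "increments": [
    [-1,0,0,0,0],
    [-1,0,0,0,0],
    [-1,0,0,0,0],
    [-1,0,0,0,0]
  ]
}}

```text
time: 15.52
tool_pos: [0.4557, 0.262, 0.1032]
ee_rot: [0.481, 1.571, 0.435]
wrist_force: [0.9, 0.2, 2.8]
width: 0.0161
```

Run:
```python
from tilt import *
F=[]
for i in range(4):
    snap('wrist','w21'); o=robot.get_obs(); F.append(o['wrist_force'])
print(o['time'],o['tool_pos'].round(4),np.mean(F,0))
print(edge('w21'))
im=load('w21')['image'][:,:,::-1]
cv2.imwrite('pics/a21.png',cv2.resize(im[150:390,220:420],None,fx=2.5,fy=2.5,interpolation=cv2.INTER_CUBIC))
```

```text
15.7167 [0.4557 0.262  0.1032] [0.62125494 0.38971981 2.52282536]
(275.71, 297, 35)
```

View pics/a21.png

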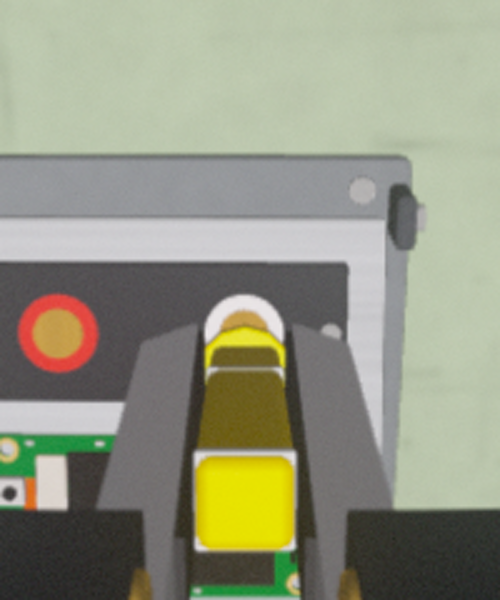

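Emit:
{"fn": "send_rows", "kwargs": {
  "increments": [
    [-1,-0.005,0,-0.0009,0],
    [-1,-0.012,0,-0.0021,0],
    [-1,-0.02,0,-0.0035,0],
    [-1,-0.03,0,-0.0053,0],
    [-1,-0.03,0,-0.0053,0]
  ]
}}

```text
time: 16.13
tool_pos: [0.4511, 0.2628, 0.136]
ee_rot: [0.514, 1.567, 0.468]
wrist_force: [-0.8, 1.1, -0.4]
width: 0.0159
```

Emit:
{"fn": "send_rows", "kwargs": {
  "increments": [
    [-1,0,-0.015,0,0],
    [-1,0,-0.032,0,0],
    [-1,0,-0.047,0,0],
    [-1,0,-0.0525,0,0],
    [-1,0,-0.0525,0,0]
  ]
}}

```text
time: 16.55
tool_pos: [0.4479, 0.209, 0.1334]
ee_rot: [0.254, 1.571, 0.206]
wrist_force: [0.1, -0.3, 0.6]
width: 0.0158
```

Emit:
{"fn": "send_rows", "kwargs": {
  "increments": [
    [-1,0,0,0,0],
    [-1,0,0,0,0]
  ]
}}

```text
time: 16.72
tool_pos: [0.448, 0.2104, 0.1333]
ee_rot: [1.308, 1.57, 1.263]
wrist_force: [-0.4, 0.2, -1.2]
width: 0.016
```

```bash
python3 st.py
python3 - <<'E'
from tilt import *
F=[]
for i in range(5):
    snap('wrist','w22');  F.append(robot.get_obs()['wrist_force'])
print(np.mean(F,0))
snap('scene','s22')
p=pj([.0725,0,.0245]); print(p,(p-[220,150]+.5)*2.5)
im=load('w22')['image'][:,:,::-1]
cv2.imwrite('pics/a22.png',cv2.resize(im[150:390,220:420],None,fx=2.5,fy=2.5,interpolation=cv2.INTER_CUBIC))
im=load('s22')['image'][:,:,::-1]
x,y,w,h=200,195,70,75
cv2.imwrite('pics/b22.png',cv2.resize(im[y:y+h,x:x+w],None,fx=8,fy=8,interpolation=cv2.INTER_CUBIC))
E
python3 st.py
```

```text
t 16.7167 tcp [0.448  0.2104 0.1333] F [-0.43  0.16 -1.18] w 0.016 yang 87.4 x [ 2.e-04  7.e-04 -1.e+00]
q [ 3.240e-01 -1.000e-02  1.615e+00  1.000e-03  1.536e+00 -1.201e+00]
[-0.3357583   0.2462535  -0.52422291]
[318.13413774 285.02600887] [246.58534435 338.81502218]
t 17.0167 tcp [0.4479 0.2102 0.1331] F [-0.1   0.02 -0.27] w 0.0159 yang 87.41 x [-1.e-04  1.e-04 -1.e+00]
q [ 0.324 -0.01   1.615  0.     1.537 -1.202]
```

View pics/a22.png

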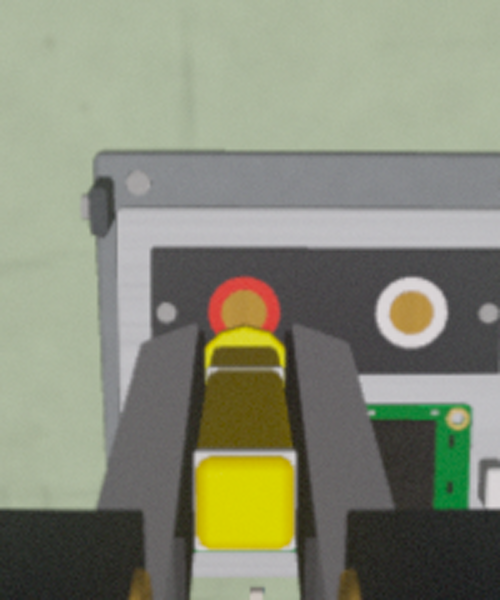

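View pics/b22.png

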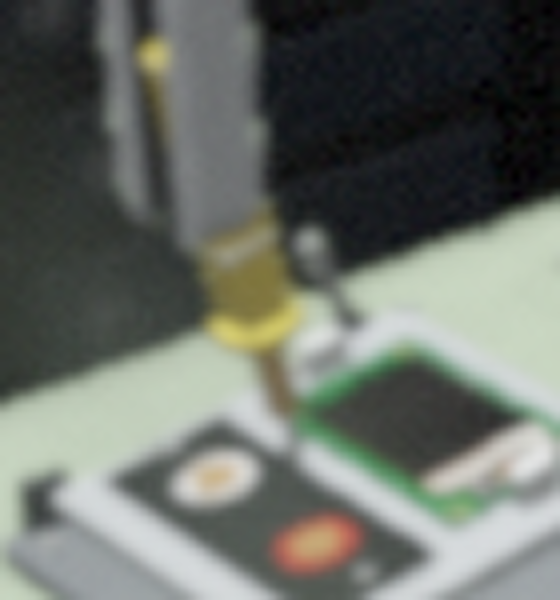

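Emit:
{"fn": "send_rows", "kwargs": {
  "increments": [
    [-1,0.007,0,0.0012,0],
    [-1,0.014,0,0.0025,0],
    [-1,0.02,0,0.0035,0],
    [-1,0.024,0,0.0042,0],
    [-1,0.024,0,0.0042,0]
  ]
}}

```text
time: 17.43
tool_pos: [0.4514, 0.2093, 0.1075]
ee_rot: [-2.776, 1.568, -2.822]
wrist_force: [-0.0, -0.1, -0.6]
width: 0.0158
```

Run:
```python
from tilt import *
F=[]
for i in range(4):
    snap('scene','s23');  o=robot.get_obs();F.append(o['wrist_force'])
print(o['time'],o['tool_pos'].round(4),np.mean(F,0))
snap('wrist','w23')
im=load('s23')['image'][:,:,::-1]
x,y,w,h=205,225,50,50
cv2.imwrite('pics/b23.png',cv2.resize(im[y:y+h,x:x+w],None,fx=12,fy=12,interpolation=cv2.INTER_CUBIC))
```

```text
17.6333 [0.4523 0.2097 0.1094] [ 0.2419778  -0.05345291 -0.39148241]
```

View pics/b23.png

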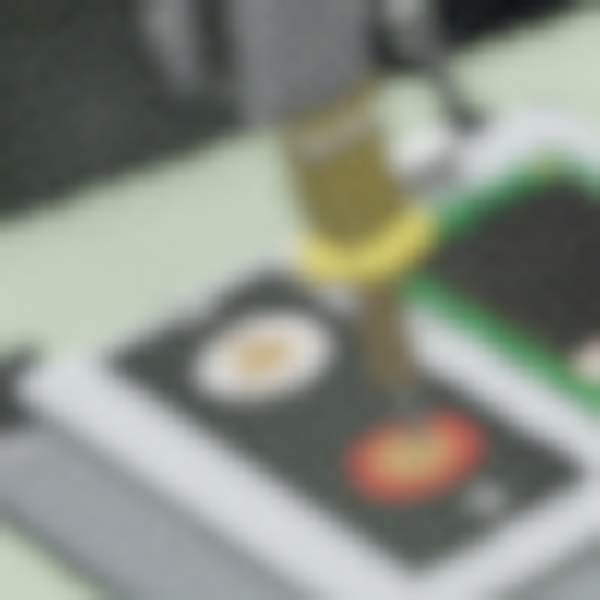

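Emit:
{"fn": "send_rows", "kwargs": {
  "increments": [
    [-1,0.001,0,0.0002,0],
    [-1,0.002,0,0.0004,0],
    [-1,0.003,0,0.0005,0],
    [-1,0.004,0,0.0007,0],
    [-1,0.0045,0,0.0008,0]
  ]
}}

```text
time: 18.1
tool_pos: [0.4533, 0.2096, 0.105]
ee_rot: [0.395, 1.57, 0.35]
wrist_force: [-0.5, 0.1, 1.9]
width: 0.016
```

Run:
```python
from tilt import *
F=[]
for i in range(8):
    snap('scene','s24');  o=robot.get_obs();F.append(o['wrist_force'])
print(o['time'],o['tool_pos'].round(4),np.mean(F,0),np.std(F,0))
```

```text
18.5 [0.4532 0.2096 0.1049] [ 0.32045484 -0.29156988  1.46206763] [0.52528894 0.39203779 0.54451247]
```

Emit:
{"fn": "send_rows", "kwargs": {
  "increments": [
    [-1,0.0007,0,0.0001,0],
    [-1,0.0014,0,0.0002,0],
    [-1,0.0014,0,0.0002,0]
  ]
}}

```text
time: 18.75
tool_pos: [0.4535, 0.2096, 0.1034]
ee_rot: [0.416, 1.57, 0.37]
wrist_force: [1.0, 0.4, 2.0]
width: 0.0161
```

Run:
```python
from tilt import *
F=[]
for i in range(16):
    snap('scene' if i<15 else 'wrist','s25' if i<15 else 'w25');  o=robot.get_obs();F.append(o['wrist_force'])
print(o['time'],o['tool_pos'].round(4),np.mean(F,0),np.std(F,0), abs(o['qvel']).max())
im=load('s25')['image'][:,:,::-1]
x,y,w,h=205,225,50,50
cv2.imwrite('pics/b25.png',cv2.resize(im[y:y+h,x:x+w],None,fx=12,fy=12,interpolation=cv2.INTER_CUBIC))
im=load('w25')['image'][:,:,::-1]
cv2.imwrite('pics/a25.png',cv2.resize(im[150:390,220:420],None,fx=2.5,fy=2.5,interpolation=cv2.INTER_CUBIC))
```

```text
19.55 [0.4534 0.2096 0.1034] [0.90521347 0.23764204 2.18532541] [0.4283884  0.67762674 0.49889898] 0.001247760485811214
```

View pics/b25.png

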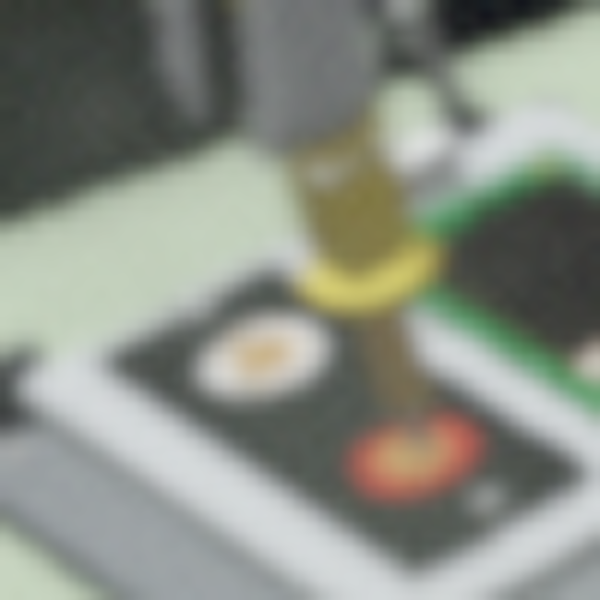

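View pics/a25.png

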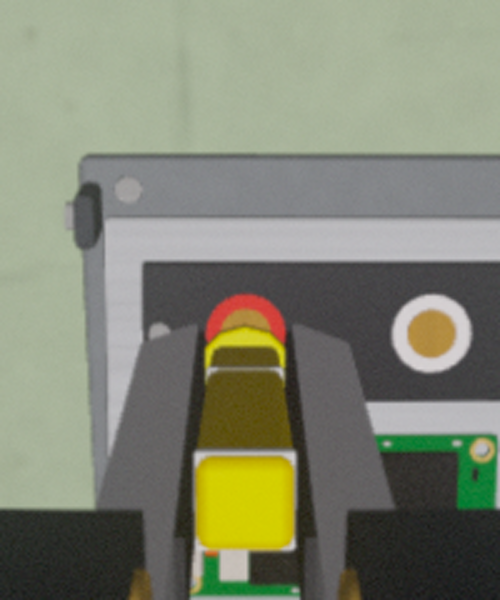

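Run:
```python
from scfit import *
m={'nose':(409,408),'gl':(298,278),'gr':(447,244)}
fit('s25',[.4534,.2096,.1034],87.4,m,np.array([205,225]),12,.007)
m={'nose':(393,385),'gl':(293,258),'gr':(440,222),'tip':(419,434)}
fit('s23',[.4523,.2097,.1094],87.4,m,np.array([205,225]),12,.007)
o=robot.get_obs(); print(o['time'],o['wrist_force'])
robot.close_job()
```

```text
8.3 [ 14.4 -18. ]
['nose', 'gl', 'gr'] [[-3.2, -9.7], [8.9, 0.2], [-5.7, 9.5]]
9.64 [  6.7 -10.8]
['nose', 'gl', 'gr', 'tip'] [[5.9, -12.5], [4.0, -3.5], [-8.8, 5.5], [-1.1, 10.4]]
19.55 [0.51660773 0.06414194 1.82233042]
the job is handed in; nothing more can be done
```

I drew the yellow probe and pressed it on the white-ringed pad for about 1.5 s. I then lifted it clear and pressed it on the red-ringed pad. The job was handed in at 19.6 s with the probe still gripped and pressed there. No verdict was reported.

**Squareness:** the tool can only turn about its own axis, so I tilted the probe inside the grip by pushing its nose against the rim of its own hole. One of those pushes went too far, to about 17°, because I mixed up the reference for the move. I corrected it in the hole.
- **Table tilt:** fitted at about 10.1° ± 0.4°.
- **Probe tilt before pressing:** 10 to 11.5°, depending on which image fit is used.
- **Last checks:** two rough scene fits gave 8.3° while pressed and 9.6° just above the red pad. They disagree with the first measurement by 1 to 3°, and their own residuals are about 1 pixel. The wrist image showed no further turning in the grip.

**Tip depth:** this is worked out from forces and arm position, not read directly.

| Pad | Contact force | Tip pushed in |
|---|---|---|
| White ring | 2.3 to 3.0 N | about 3.6 to 5 mm |
| Red ring (final) | about 2.7 N | about 4 to 4.4 mm |

The arm was still at hand-in, with joint speeds of about 0.001 rad/s.

**Position on the pads:** the tip looked within about 2 mm of centre on both pads.

**Other things:** the black probe stayed in its place. I saw no contact with the bench items, and the only forces I felt were the pushes against the hole rim, read as 8 to 10 N at most.

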